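# Stack, cover and pin the tablet trays in the dispensary dock

### The arm

A 6-joint arm with a two-finger parallel gripper is mounted at the origin on the work surface. World frame = base frame: x ahead of the robot, y to its left, z up, the work surface at z = 0. Lengths are in m, angles in rad, forces in N, time in s.
With the tool pointing down it reaches from about 0.325 to 0.775 m from the base axis. Payload 5.5 kg.
Tool frame: the origin (TCP) lies at the very end of the fingers, on their centre line; the grasp point (between the pads) lies 19 mm behind it; z points along the fingers, y is the line along which they close (so a half turn about z gives the same grasp; the last joint's range is limited). The gripper opens to 85 mm and grips with 20 to 120 N. Pads are 22 mm wide; open, the fingers measure 114 mm over their backs; the gripper's body (76 mm by 85 mm) begins 54 mm behind the grasp point. The pads swing forward as they close: fully open they stand 13 mm farther back than shut.
Start: joints at [-0.057, 0.091, 1.231, -0, 1.82, -0.057], TCP at [0.6, -0, 0.231] pointing down, gripper open.
Joint ranges: [-2.87, 2.87], [-0.86, 2.18], [0.17, 2.46], [-1.51, 4.65], [0.06, 2.69], [-2.65, 2.65]. Speed limits (rad/s): [2.57, 2.57, 3.01, 3.14, 3.14, 3.14].

### API

Orientations are given as a unit quaternion [x, y, z, w].
In Python, from plant import * gives the robot as it stands.
- The arm moves only by the shell command python3 -m crank 'ROWS' [FORCE]. ROWS is a JSON object of lists of equal length, an entry for each row: "twist": the turn, a rotation vector about the tool's x, y, z each as a share of 2 pi rad, from -1 to 1, a list of three; "travel": the shift along the tool's x, y, z each as a share of 200 mm, from -1 to 1, a list of three; "claw": the opening, from -1 (shut) to 1 (fully open), so that 0 is half open. In form: {"twist": [[ax, ay, az], ...], "travel": [[tx, ty, tz], ...], "claw": [claw, ...]}. A call has 1 to 10 rows; each row is the pose to reach, as a shift and turn from the pose commanded when the call began, along the tool's axes at that moment, turning the shorter way round; what a row does not reach only later rows make up. A row lasts 1/8 s, in which the tool goes at most 62.5 mm and 10.7 degrees, less where a joint would pass 70% of its speed; a pose out of reach is approached as far as the arm can. A call with a number of a shift or a turn outside -1 to 1 is refused whole. A call with a gripper value outside its range is refused whole. The fingers move at their own pace and stop on an object; FORCE is the grip in N (left out, the last holds). Time passes only in rows, so rows that repeat a pose let the fingers close. It gives the time, the measured TCP pose, the force, the opening and the grip force at its end, in the units of the state.
- read_state(): the state, without advancing time (a new reading comes with each control period).
- snapshot(name): name is "scene" or "side" or "wrist"; returns (picture, depth): 384x512x3 uint8, red, green, blue; 384x512 float32, m along the optical axis (not along the pixel's ray), 0 where there is no reading.
- calibration(name): a dict with "mtx" (3x3 intrinsics, pixels), "rvec" (rotation vector, rad) and "tvec" (3), from world to camera coordinates, as OpenCV has them. Camera axes: x right, y down, z forward; pixel columns grow to the right and rows downward; lengths in m; the calibration is good to about 2 mm. The wrist camera is an equidistant fisheye: a pixel r from the principal point sees the ray r / f radians off the axis. A picture is of the moment at which its call begins: read the wrist's pose just before it. calibration takes no time and is no camera call; for the wrist camera it gives the pose at the moment of the call.
- sign_off(): hands the job in; it is judged then, once.
Trained networks look in the newest picture that a camera, given by its name, has taken for a name from the list of things; names that differ only in an ending like _2 or _b are one class to them, and where a whole thing is asked for, a point or a joint stands for the part that bears it (a point fixed in the world has none). Each returns a list of dicts, best first, with "confidence" (0 to 1); they miss things now and then, are a little off and sometimes report something else, mostly with a low value. They report only what shows in the picture. A call takes as long as a camera call. They do not tell look-alikes from the thing itself.
- regions_of(camera, thing): "region" (384x512 bool, what is visible of it) and "position" ([column, row] as shares, 0 to 1, of the picture: columns of its width, rows of its height, amid what is visible of it).
- mark_of(camera, thing): "position" ([column, row] as shares, 0 to 1, of the picture: columns of its width, rows of its height: a listed point, or the origin of a listed thing).
The state is a dict: "t": time; "q": joint angles; "joint_vel": joint speeds; "effort": joint torques, N m; "eef_pos": TCP position; "tcp_rot": TCP orientation; "ft_force": force on the tool from outside, world axes, zero at the start; "moment": the same for the moment, N m; "opening": finger opening in m; "grasp_force": force on a finger pad.
Only numpy, scipy, OpenCV 4.12 (cv2) and the standard library are available. Lean on these libraries where they do the work, as an engineer would, in place of code of your own. Each camera call takes 0.05 s, during which the arm holds its last target. There are 200 camera calls.

### The job

Load the tablet dock: first pull the black knob on the control box straight up to its fully-out position, then stack every tablet tray lying on the counter in the dock between its corner guides, lay the metal cover plate on top and press it down firmly so that it sits level. Then push both locking pins from their holder, one at each end, down through the cover and the trays until they are fully home in the dock's base, and only then push the knob fully in again. Leave the brown bottle and the white jar standing where they are.

Things in the scene. Friction and masses are not known exactly. Their poses are not given: they have to be found in the camera images.
- tray1_mid (a point): white plastic tablet tray, a flat block 50 (x) x 160 (y) x 18 (z) mm, 0.1 to 0.17 kg, with 2 x 6 open pockets in its top and a 16 mm through hole near each end, 62 mm from the middle along its y (it may go in either way round); all trays are alike. This point is the middle of the block, 9 mm above its underside; y runs along its length, z up. Lies on the counter at the start. There are two or three trays; this one may be absent.
- tray2_mid (a point): white plastic tablet tray, a flat block 50 (x) x 160 (y) x 18 (z) mm, 0.1 to 0.17 kg, with 2 x 6 open pockets in its top and a 16 mm through hole near each end, 62 mm from the middle along its y (it may go in either way round); all trays are alike. This point is the middle of the block, 9 mm above its underside; y runs along its length, z up. Lies on the counter at the start. There are two or three trays; this one may be absent.
- tray3_mid (a point): white plastic tablet tray, a flat block 50 (x) x 160 (y) x 18 (z) mm, 0.1 to 0.17 kg, with 2 x 6 open pockets in its top and a 16 mm through hole near each end, 62 mm from the middle along its y (it may go in either way round); all trays are alike. This point is the middle of the block, 9 mm above its underside; y runs along its length, z up. Lies on the counter at the start. There are two or three trays; this one may be absent.
- cover_mid (a point): flat aluminium cover plate 50 (x) x 160 (y) x 8 (z) mm, 0.13 kg, with a 16 mm through hole near each end, 62 mm from its middle along its y (either way round). This point is the middle of the plate, 4 mm above its underside; y runs along its length, z up. Lies on the counter at the start
- dock_floor (a point): fixed cream dock on the counter: base block 90 (x) x 190 (y) x 25 (z) mm, with four grey L-shaped corner guides that leave a nest 53 (x) x 163 (y) mm for trays and cover, open in the middle of its long sides (no guide within 60 mm of the middle along y). Upright guides reach 64 mm above the base and their flared tops 78 mm. This point is the middle of the base's top, on which the first tray lies, 25 mm above the counter; x across, y along the nest, z up
- dock_hole_a (a point): bottom of the 14 mm blind hole in the dock's base at its +y end, 62 mm from the dock's middle, 20 mm deep from the base's top; a pin that is fully home has its point here
- dock_hole_b (a point): bottom of the same hole at the dock's -y end
- pin1_tip (a point): locking pin, standing point down in the holder at the start: steel shank 12 mm thick and 100 mm long, the last 5 mm tapering to 8 mm, topped by a black square grip 20 x 20 x 34 mm; 0.09 kg. This is the middle of its point (lower end); its z runs up the pin. The cream holder is a fixed block 60 x 130 x 55 mm with two 13.5 mm holes 45 mm deep, 84 mm apart along its y (length); the pins stand loosely in them with their points 10 mm above the counter
- pin1_head (a point): middle of the grip of the same pin, 117 mm above its point and 17 mm above the lower end of the grip; x and y are square to the grip's faces, z runs up the pin. At the start its y is along the holder, to within 0.15 rad, so closing along its x clears the other pin
- pin2_tip (a point): the point of the second, equal pin, in the holder's other hole
- pin2_head (a point): middle of the second pin's grip, as for the first
- knob_top (a point): centre of the top face of the push-pull knob: a round black knob 36 mm in diameter and 22 mm high on a stem, standing on a fixed cream control box 90 x 110 x 45 mm. When pushed in, the knob's underside is 14 mm and its top 36 mm above the box top (81 mm above the counter)
- knob (a joint): how far the knob is pulled straight up (m): 0 fully in, 0.020 fully out (a stop); it stays where it is left, and moving it takes about 4 N plus a little for speed
- amber: brown bottle 60 mm wide and 125 mm high standing on the counter (origin: centre of its underside); leave alone
- jar: white jar 68 mm wide and 75 mm high (origin: centre of its underside); leave alone
- tray1: origin of tray 1: centre of its underside
- tray2: origin of tray 2: centre of its underside
- tray3: origin of tray 3: centre of its underside
- cover: origin of the cover plate: centre of its underside
- pin1: origin of pin 1: its point
- pin2: origin of pin 2: its point
Things that resemble listed ones, but are neither listed nor needed, are in the scene too. Of the things that look like the cover, the largest one is meant.

How it is judged:
By the outcome, as a careful person would: the job done as asked, in the order asked, and still so for the second after the job is handed in, with the robot touching nothing.
Of tray1, tray2, tray3 only 2 to 3 are there at a start; the rules pass over those that are not, and their reading is None.
At some moment in a run one of tray1, tray2, tray3, cover may be knocked a few centimetres aside while the robot is not near it.
It also fails if it takes over 210 s, if anything falls off the work surface, if the arm or the gripper's body presses on something with over 40 N, if the wrist force passes 120 N, or if a joint passes its speed limit or range.

## Working session

There is one attempt and no reset: what is moved stays moved. The work goes in short steps, Python scripts to look and compute and a shell command to move; the robot and the scene stay as the last step left them, time stands still between calls to the robot, and variables do not carry over. Pictures are saved under pics/ and viewed, at most 14 in all, crops included, and the job is handed in when it is done.

```bash
ls; mkdir -p pics
python3 - <<'E'
from plant import *
import cv2
s=read_state();print(s)
for n in["scene","side","wrist"]:
    p,d=snapshot(n);c=calibration(n);print(n,c)
    cv2.imwrite(f"pics/{n}0.png",p[:,:,::-1])
E
```

```text
pics
{'t': 0.0, 'q': array([-5.66647943e-02,  9.18475300e-02,  1.23191790e+00,  1.43730016e-06,
        1.81980091e+00, -5.66953137e-02]), 'joint_vel': array([-0.00035354, -0.0007564 , -0.00065035, -0.00019745, -0.00023961,
        0.00143093]), 'effort': array([ 1.92109423e-03, -4.58737707e+01, -4.18019521e+01,  2.08830479e-04,
        1.19483890e-02, -1.60596358e-05]), 'eef_pos': array([5.99706498e-01, 3.64704717e-05, 2.30139577e-01]), 'tcp_rot': array([ 7.07095522e-01,  7.07117352e-01, -6.56634616e-04, -7.36679209e-04]), 'ft_force': array([0.36022162, 0.46272753, 0.30099799]), 'moment': array([ 0.05117302,  0.06263066, -0.00079193]), 'grasp_force': 0.0, 'opening': 0.08552106181368059}
scene {'mtx': array([[456.64156137,   0.        , 257.22002287],
       [  0.        , 456.64156137, 194.04746622],
       [  0.        ,   0.        ,   1.        ]]), 'rvec': array([ 2.24301405,  1.15726513, -0.39768871]), 'tvec': array([-0.22641922, -0.25156428,  1.92367886])}
side {'mtx': array([[384.64246545,   0.        , 256.32488727],
       [  0.        , 384.64246545, 193.78519183],
       [  0.        ,   0.        ,   1.        ]]), 'rvec': array([ 2.16234206, -0.46723659,  0.22629309]), 'tvec': array([-0.44384095,  0.15929766,  1.017196  ])}
wrist {'mtx': array([[297.31863964,   0.        , 249.25895976],
       [  0.        , 297.31863964, 186.79087533],
       [  0.        ,   0.        ,   1.        ]]), 'rvec': array([-2.81488776e+00, -8.49975697e-04,  1.21297680e-03]), 'tvec': array([-0.60040813, -0.04150349,  0.37965257])}
```

Run:
```python
import cv2
for n in["scene","side"]:
    p=cv2.imread(f"pics/{n}0.png");cv2.imwrite(f"pics/{n}0b.png",cv2.resize(p,(800,600),interpolation=cv2.INTER_CUBIC))
```

```text
(no output)
```

View pics/scene0b.png

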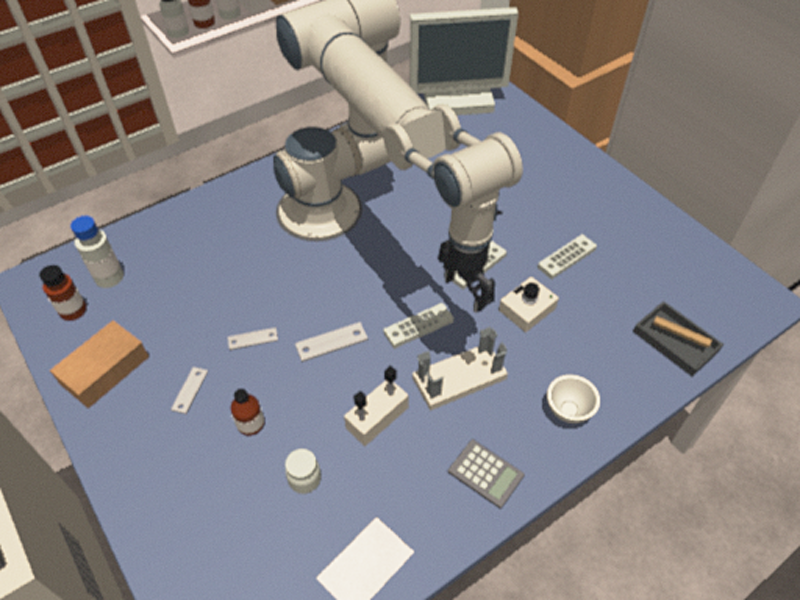

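View pics/side0b.png

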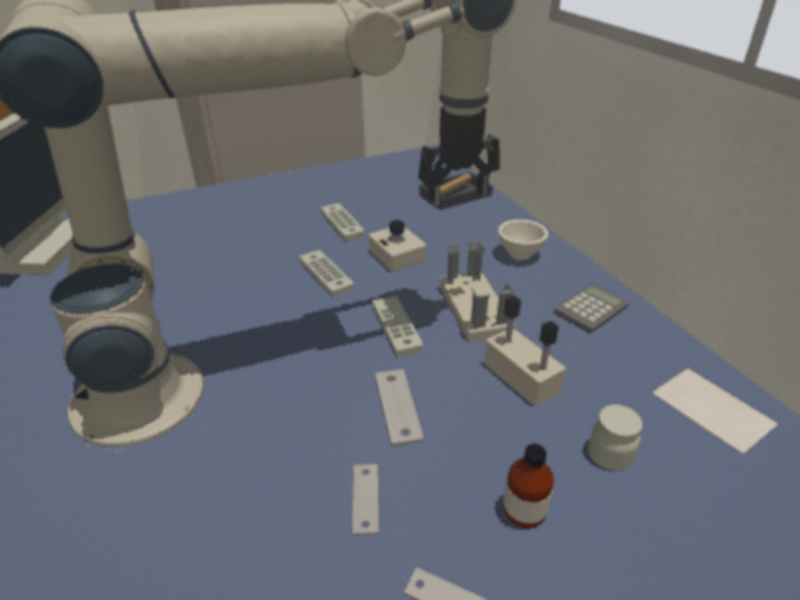

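Scene picture (800×600): trays at (480,263), (568,255), (418,323). Cover look-alikes are at (331,341), which is the largest, (252,338) and (190,390). The dock is at (460,375), holder with pins (377,410), knob box (530,300), bottle (247,412) and jar (302,470). The other bottles at (65,293) and (95,250) are distractors. I'll choose the plate at (331,341) by size and verify it metrically.

```bash
cat > h.py <<'E'
from plant import *
import numpy as np, cv2
from scipy.spatial.transform import Rotation as R
def cam(n):
    c=calibration(n); return c["mtx"],cv2.Rodrigues(c["rvec"])[0],c["tvec"].ravel()
def cloud(n,d,cal=None):
    K,Rm,t=cal or cam(n); v,u=np.indices(d.shape)
    x=(u-K[0,2])/K[0,0];y=(v-K[1,2])/K[1,1]
    if n=="wrist":
        r=np.hypot(x,y)+1e-9; k=np.tan(np.minimum(r,1.45))/r; x=x*k;y=y*k
    P=np.stack([x*d,y*d,d],-1); W=(P-t)@Rm
    W[d<=0]=np.nan; return W
def proj(n,p,cal=None):
    K,Rm,t=cal or cam(n); q=Rm@np.asarray(p)+t
    x,y=q[0]/q[2],q[1]/q[2]
    if n=="wrist":
        r=np.hypot(x,y)+1e-12; k=np.arctan2(r*q[2],q[2])/r; x*=k;y*=k
    return K[0,0]*x+K[0,2],K[1,1]*y+K[1,2]
def rect(xy):
    (cx,cy),(w,h),a=cv2.minAreaRect(xy.astype(np.float32))
    a=np.deg2rad(a)
    if w>h: L,S,th=w,h,a
    else: L,S,th=h,w,a+np.pi/2
    return np.round([cx,cy],4),np.round([L,S],4),round(float((th+np.pi/2)%np.pi-np.pi/2),4) # long axis angle from +x
def fitobj(W,m,lo,hi):
    k=cv2.erode(m.astype(np.uint8),np.ones((1,1)))>0
    P=W[k]; P=P[np.isfinite(P[:,0])]; P=P[(P[:,2]>lo)&(P[:,2]<hi)]
    if len(P)<15: return None
    return rect(P[:,:2])+(round(float(np.median(P[:,2])),4),len(P))
def go(p,yaw=None):
    "print shift in tool shares to reach world TCP p, from measured pose; yaw = world angle of tool y(closing) "
    s=read_state(); Rm=R.from_quat(s["tcp_rot"]); d=Rm.inv().apply(np.array(p)-s["eef_pos"])/.2
    out=["travel",np.round(d,4).tolist()]
    y=Rm.as_matrix()[:,1]; cur=np.arctan2(y[1],y[0]); out+=["yaw now",round(cur,4)]
    if yaw is not None:
        dy=(yaw-cur+np.pi/2)%np.pi-np.pi/2; out+=["world dyaw",round(dy,4),"twist z",round(-dy/2/np.pi,4)]
    print(*out)
E
python3 - <<'E'
from h import *
for n in["side","scene"]:
    p,d=snapshot(n);W=cloud(n,d)
    for th,lo,hi in[("tray1",.01,.03),("cover",.004,.02),("dock_floor",.015,.035),("pin1",.0,.2),("knob_top",.03,.1),("amber",.0,.2),("jar",0,.1)]:
        for r in regions_of(n,th):
            m=r["region"];P=W[m]; 
            print(n,th,round(r["confidence"],2),np.round(r["position"],3),fitobj(W,m,lo,hi),np.round(np.nanmedian(P,0),3))
    for th in["pin1_head","pin1_tip","knob_top","dock_floor","dock_hole_a","tray1_mid","cover_mid"]:
        for r in mark_of(n,th):
            x=np.array(r["position"])*[512,384]; print(n,th,round(r["confidence"],2),np.round(x,1),np.round(W[int(x[1]),int(x[0])],3))
E
```

```text
side tray1 0.75 [0.496 0.538] (array([ 0.472 , -0.0145]), array([0.1637, 0.0517]), 1.4637, 0.018, 594) [ 0.47  -0.027  0.017]
side tray1 0.66 [0.434 0.371] (array([0.5148, 0.4194]), array([0.1681, 0.053 ]), -1.5307, 0.0183, 304) [0.513 0.406 0.018]
side tray1 0.59 [0.406 0.452] (array([0.4059, 0.2182]), array([0.1654, 0.0528]), -1.4241, 0.0185, 449) [0.406 0.206 0.018]
side cover 0.96 [0.505 0.682] (array([ 0.3896, -0.2038]), array([0.1639, 0.0503]), 1.3412, 0.0092, 881) [ 0.387 -0.214  0.009]
side cover 0.89 [0.455 0.833] (array([ 0.2752, -0.3474]), array([0.1155, 0.0341]), 1.1835, 0.0067, 660) [ 0.274 -0.352  0.007]
side cover 0.88 [0.543 0.986] (array([ 0.3126, -0.518 ]), array([0.09  , 0.0345]), -0.8448, 0.0066, 491) [ 0.306 -0.508  0.007]
side cover 0.51 [0.41  0.459] (array([0.4063, 0.2173]), array([0.1674, 0.0568]), -1.3923, 0.0168, 401) [0.405 0.204 0.018]
side dock_floor 0.67 [0.592 0.494] (array([ 0.638 , -0.0234]), array([0.1952, 0.0907]), 1.3867, 0.0262, 855) [ 0.625 -0.026  0.028]
side pin1 0.55 [0.681 0.564] (array([ 0.666 , -0.2164]), array([0.1658, 0.0264]), 0.8744, 0
[... 2984 characters left out ...]
45   0.04 ]
scene knob_top 0.45 [340.8 184. ] [0.578 0.235 0.079]
scene dock_floor 0.92 [295.6 236.7] [ 0.631 -0.009  0.019]
scene dock_hole_a 0.86 [311.6 235.4] [0.661 0.037 0.023]
scene dock_hole_a 0.71 [279.9 250.5] [ 0.66  -0.103  0.055]
scene tray1_mid 0.73 [303.8 167.4] [ 0.634 -0.014  0.388]
scene tray1_mid 0.73 [279.3 250.8] [ 0.66  -0.103  0.055]
scene cover_mid 0.86 [119.8 249.9] [ 0.318 -0.53   0.01 ]
scene cover_mid 0.83 [215.7 216.5] [ 0.389 -0.187  0.007]
scene cover_mid 0.53 [160.9 214.3] [ 0.263 -0.345  0.003]
scene cover_mid 0.45 [250.1 238.8] [ 0.614 -0.186  0.146]
scene cover_mid 0.27 [359.6 163.4] [0.499 0.421 0.001]
scene cover_mid 0.17 [212. 215.] [ 0.378 -0.193  0.005]
```

```bash
python3 -m crank '{"twist":[[0,0,0],[0,0,0],[0,0,0],[0,0,0],[0,0,0],[0,0,0]],"travel":[[0.3,0,0],[0.6,0,0],[0.9,-0.11,0],[1,-0.11,0],[1,-0.11,0],[1,-0.11,0]],"claw":[1,1,1,1,1,1]}'
python3 - <<'E'
from h import *
cal=cam("wrist");p,d=snapshot("wrist");cv2.imwrite("pics/w1.png",cv2.resize(p[:,:,::-1],(800,600)))
W=cloud("wrist",d,cal)
print("cam pos",-cal[1].T@cal[2], "knob px",proj("wrist",[.577,.228,.081],cal))
m=(W[:,:,2]>.072)&(W[:,:,2]<.095)&(np.hypot(W[:,:,0]-.577,W[:,:,1]-.228)<.04)
P=W[m];print(len(P),rect(P[:,:2]),cv2.minEnclosingCircle(P[:,:2].astype(np.float32)),np.median(P,0))
m=(W[:,:,2]>.037)&(W[:,:,2]<.052)&(np.hypot(W[:,:,0]-.577,W[:,:,1]-.228)<.1)
print(fitobj(W,m,0,1))
m=(W[:,:,2]>.012)&(W[:,:,2]<.025)&(np.hypot(W[:,:,0]-.406,W[:,:,1]-.218)<.1)
print(fitobj(W,m,0,1))
go([.577,.228,.055])
E
```

```text
t: 2.4
eef_pos: [0.5785, 0.1988, 0.2312]
tcp_rot: [0.708, 0.707, -0.0, 0.0]
ft_force: [0.3, 0.3, 0.8]
opening: 0.0858
grasp_force: 0.0
cam pos [0.57930202 0.28165877 0.37305308] knob px (np.float64(246.80008105097173), np.float64(143.42796123602545))
1015 (array([0.5817, 0.2317]), array([0.0349, 0.0348]), 1.5518) ((0.5816336274147034, 0.23155708611011505), 0.01797887682914734) [0.58211744 0.23223997 0.08384343]
(array([0.5814, 0.2314]), array([0.1102, 0.0906]), -1.4654, 0.0443, 6451)
(array([0.4076, 0.2191]), array([0.1607, 0.0524]), -1.4224, 0.017, 2945)
travel [0.1482, -0.008, 0.8808] yaw now -0.0019
```

View pics/w1.png

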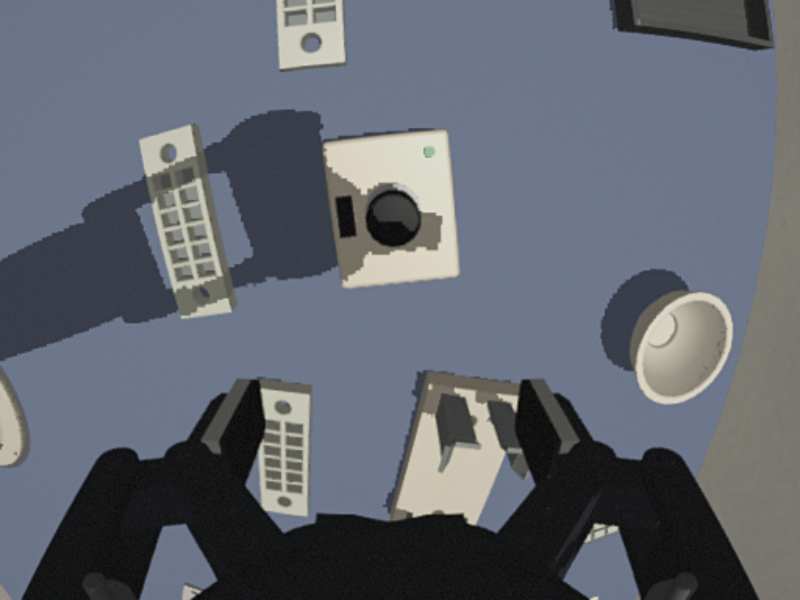

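The wrist view shows the knob at (392,217) on the box, trays at (190,220), (285,450) and (312,30), and the dock at (460,450). Now grip and pull the knob.

```bash
python3 -m crank '{"twist":[[0,0,0],[0,0,0],[0,0,0],[0,0,0],[0,0,0],[0,0,0],[0,0,0],[0,0,0],[0,0,0],[0,0,0]],"travel":[[0.16,0.01,0.2],[0.16,0.01,0.5],[0.16,0.01,0.8],[0.16,0.01,0.88],[0.16,0.01,0.88],[0.16,0.01,0.88],[0.16,0.01,0.88],[0.16,0.01,0.88],[0.16,0.01,0.88],[0.16,0.01,0.88]],"claw":[1,1,1,1,1,-1,-1,-1,-1,-1]}' 40
python3 -m crank '{"twist":[[0,0,0],[0,0,0],[0,0,0],[0,0,0],[0,0,0],[0,0,0],[0,0,0]],"travel":[[0,0,0],[0,0,0],[0,0,-0.03],[0,0,-0.06],[0,0,-0.09],[0,0,-0.105],[0,0,-0.11]],"claw":[-1,-1,-1,-1,-1,-1,-1]}' 60
```

```text
t: 3.7
eef_pos: [0.5806, 0.2323, 0.0563]
tcp_rot: [0.707, 0.707, 0.001, 0.0]
ft_force: [-0.1, 0.8, 3.7]
opening: 0.0348
grasp_force: 39.9
t: 4.58
eef_pos: [0.5805, 0.2322, 0.0742]
tcp_rot: [0.707, 0.707, 0.0, -0.0]
ft_force: [10.2, 4.5, -12.9]
opening: 0.0343
grasp_force: 62.1
```

```bash
python3 -m crank '{"twist":[[0,0,0],[0,0,0],[0,0,0],[0,0,0]],"travel":[[0,0,-0.01],[0,0,-0.02],[0,0,-0.02],[0,0,-0.02]],"claw":[-1,-1,-1,-1]}' 60
python3 -m crank '{"twist":[[0,0,0],[0,0,0],[0,0,0],[0,0,0],[0,0,0],[0,0,0],[0,0,0]],"travel":[[0,0,0.02],[0,0,0.02],[0,0,0.02],[0,0,0.02],[0,0,-0.2],[0,0,-0.5],[0,0,-0.5]],"claw":[-1,0.3,0.5,0.8,1,1,1]}'
python3 - <<'E'
from h import *
cal=cam("wrist");p,d=snapshot("wrist");W=cloud("wrist",d,cal)
m=(W[:,:,2]>.072)&(W[:,:,2]<.125)&(np.hypot(W[:,:,0]-.581,W[:,:,1]-.231)<.03)
P=W[m];print(len(P),np.median(P,0))
m=(W[:,:,2]>.037)&(W[:,:,2]<.052)&(np.hypot(W[:,:,0]-.577,W[:,:,1]-.228)<.1)
print(fitobj(W,m,0,1),read_state()["eef_pos"])
E
```

```text
t: 5.08
eef_pos: [0.5804, 0.2322, 0.0743]
tcp_rot: [0.707, 0.707, -0.001, -0.001]
ft_force: [16.6, 6.8, -24.0]
opening: 0.0344
grasp_force: 63.0
t: 5.95
eef_pos: [0.5822, 0.2327, 0.1892]
tcp_rot: [0.707, 0.707, 0.005, 0.003]
ft_force: [-0.6, -0.1, -0.1]
opening: 0.0854
grasp_force: 0.0
1515 [0.58143944 0.23467947 0.09995841]
(array([0.5812, 0.2318]), array([0.1096, 0.09  ]), -1.4671, 0.0443, 7432) [0.58122676 0.23240712 0.18550018]
```

```bash
python3 - <<'E'
from h import *
n="wrist";cal=cam(n);p,d=snapshot(n);W=cloud(n,d,cal)
for r in (.006,.01): 
    m=(np.hypot(W[:,:,0]-.5815,W[:,:,1]-.2325)<r)&(W[:,:,2]>.06);print(m.sum(),np.median(W[m],0))
E
python3 -m crank '{"twist":[[0,0,0],[0,0,0],[0,0,0],[0,0,0],[0,0,0],[0,0,0]],"travel":[[-0.2,0,-0.2],[-0.5,0,-0.3],[-0.8,0,-0.3],[-1,0.0,-0.3],[-1,0,-0.3],[-1,0,-0.3]],"claw":[1,1,1,1,1,1]}'
python3 -m crank '{"twist":[[0,0,0],[0,0,0],[0,0,0],[0,0,0],[0,0,0]],"travel":[[-0.3,0,0],[-0.6,0,0],[-0.7,0.0,0],[-0.7,0,0],[-0.7,0,0]],"claw":[1,1,1,1,1]}'
python3 - <<'E'
from h import *
cal=cam("wrist");p,d=snapshot("wrist");cv2.imwrite("pics/w2.png",cv2.resize(p[:,:,::-1],(800,600)))
W=cloud("wrist",d,cal); np.savez("w2.npz",W=W,p=p)
D=np.hypot(W[:,:,0]-.64,W[:,:,1]+.023)
for lo,hi in((.019,.031),(.05,.09)):
    m=(W[:,:,2]>lo)&(W[:,:,2]<hi)&(D<.115); print(fitobj(W,m,0,1))
m=(W[:,:,2]>.012)&(W[:,:,2]<.025)&(np.hypot(W[:,:,0]-.472,W[:,:,1]+.0145)<.09)
print("tray",fitobj(W,m,0,1))
m=(W[:,:,2]>.004)&(W[:,:,2]<.015)&(np.hypot(W[:,:,0]-.39,W[:,:,1]+.203)<.09)
print("cover",fitobj(W,m,0,1))
m=(W[:,:,2]>.045)&(W[:,:,2]<.063)&(np.hypot(W[:,:,0]-.61,W[:,:,1]+.23)<.09)
print("holder",fitobj(W,m,0,1))
for c in((.604,-.187),(.623,-.269)):
    m=(W[:,:,2]>.145)&(np.hypot(W[:,:,0]-c[0],W[:,:,1]-c[1])<.03);print("pin",fitobj(W,m,0,1))
E
```

```text
160 [0.58164919 0.23252857 0.1002927 ]
558 [0.58154244 0.23464583 0.10043668]
t: 6.8
eef_pos: [0.5796, 0.0323, 0.2397]
tcp_rot: [0.707, 0.707, -0.001, -0.001]
ft_force: [-0.8, 0.3, -0.4]
opening: 0.0857
grasp_force: 0.0
t: 7.42
eef_pos: [0.5802, -0.1061, 0.2411]
tcp_rot: [0.706, 0.708, 0.0, -0.0]
ft_force: [-0.1, -0.3, 0.9]
opening: 0.0854
grasp_force: 0.0
(array([ 0.6404, -0.0219]), array([0.1899, 0.0912]), 1.3868, 0.0244, 9446)
(array([ 0.6405, -0.022 ]), array([0.1747, 0.0655]), 1.3939, 0.0743, 1249)
tray (array([ 0.4732, -0.0131]), array([0.1605, 0.0514]), 1.4609, 0.0171, 3273)
cover (array([ 0.3912, -0.2022]), array([0.1617, 0.0516]), 1.3387, 0.0071, 2797)
holder (array([ 0.616 , -0.2271]), array([0.1315, 0.0606]), -1.4068, 0.0542, 3133)
pin None
pin None
```

View pics/w2.png

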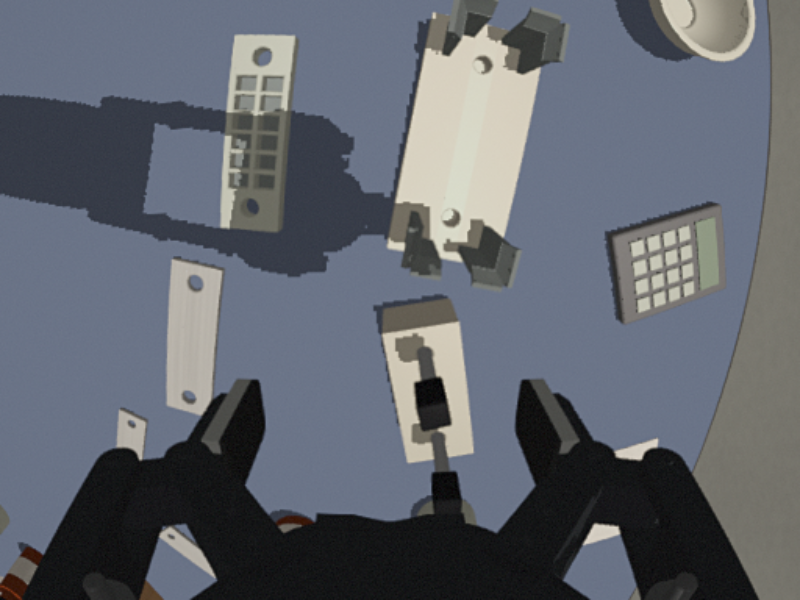

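The wrist view shows the dock with holes at (482,64) and (450,216), a tray at (258,130), the cover at (195,335), and pins at (430,400) and (445,490).

Run:
```python
from h import *
n="wrist";cal=cam(n);K,Rm,t=cal
o=-Rm.T@t
g=cv2.cvtColor(np.load("w2.npz")["p"],cv2.COLOR_RGB2GRAY)
def ray(u,v,z):
    x=(u-K[0,2])/K[0,0];y=(v-K[1,2])/K[1,1];r=np.hypot(x,y);k=np.sin(r)/r
    w=Rm.T@np.array([x*k,y*k,np.cos(r)]); return (o+w*(z-o[2])/w[2])[:2]
H=[ray(482*.64,64*.64,.025),ray(450*.64,216*.64,.025)]
print(H,np.mean(H,0),np.arctan2(*(H[0]-H[1])[::-1]),np.linalg.norm(H[0]-H[1]))
go([.4732,-.0131,.06],-.1099)
```

```text
[array([0.65115959, 0.03856801]), array([ 0.62849372, -0.08173702])] [ 0.63982665 -0.0215845 ] 1.3845758074442642 0.12242156977339326
travel [0.4654, -0.5341, 0.9064] yaw now 0.0024 world dyaw -0.1123 twist z 0.0179
```

```bash
python3 -m crank '{"twist":[[0,0,0.018],[0,0,0.018],[0,0,0.018],[0,0,0.018],[0,0,0.018],[0,0,0.018],[0,0,0.018],[0,0,0.018]],"travel":[[0.25,-0.28,0],[0.465,-0.534,0.2],[0.465,-0.534,0.45],[0.465,-0.534,0.7],[0.465,-0.534,0.88],[0.465,-0.534,0.9],[0.465,-0.534,0.9],[0.465,-0.534,0.9]],"claw":[1,1,1,1,1,1,1,1]}'
python3 - <<'E'
from h import *
go([.4732,-.0131,.004],-.1099)
cal=cam("wrist");p,d=snapshot("wrist");W=cloud("wrist",d,cal)
m=(W[:,:,2]>.012)&(W[:,:,2]<.025)&(np.hypot(W[:,:,0]-.472,W[:,:,1]+.0145)<.09)
print("tray",fitobj(W,m,0,1))
E
```

```text
t: 8.48
eef_pos: [0.4746, -0.0149, 0.0637]
tcp_rot: [0.746, 0.666, 0.001, 0.001]
ft_force: [0.0, -0.0, -0.5]
opening: 0.0855
grasp_force: 0.0
travel [0.008, -0.0092, 0.2987] yaw now -0.1127 world dyaw 0.0028 twist z -0.0004
tray (array([ 0.4731, -0.013 ]), array([0.1597, 0.0505]), 1.4609, 0.0171, 10382)
```

```bash
python3 -m crank '{"twist":[[0,0,0],[0,0,0],[0,0,0],[0,0,0],[0,0,0],[0,0,0],[0,0,0],[0,0,0],[0,0,0],[0,0,0]],"travel":[[0.008,-0.009,0.12],[0.008,-0.009,0.25],[0.008,-0.009,0.295],[0.008,-0.009,0.295],[0.008,-0.009,0.295],[0.008,-0.009,0.295],[0.008,-0.009,0.295],[0.008,-0.009,0.295],[0.008,-0.009,0.295],[0.008,-0.009,0.295]],"claw":[1,1,1,1,-1,-1,-1,-1,-1,-1]}' 40
python3 -m crank '{"twist":[[0,0,0],[0,0,0],[0,0,0],[0,0,0],[0,0,0],[0,0,0]],"travel":[[0,0,0],[0,0,-0.1],[0,0,-0.3],[0,0,-0.6],[0,0,-0.7],[0,0,-0.7]],"claw":[-1,-1,-1,-1,-1,-1]}'
python3 - <<'E'
from h import *
go([.640,-.022,.110],-.184)
E
```

```text
t: 9.78
eef_pos: [0.4725, -0.0133, 0.0036]
tcp_rot: [0.746, 0.666, 0.001, 0.001]
ft_force: [-0.2, -0.6, 5.4]
opening: 0.0485
grasp_force: 43.1
t: 10.52
eef_pos: [0.4723, -0.0133, 0.1434]
tcp_rot: [0.746, 0.666, 0.001, 0.001]
ft_force: [0.9, 0.3, -1.8]
opening: 0.049
grasp_force: 42.5
travel [0.0513, 0.8376, 0.1693] yaw now -0.1131 world dyaw -0.0709 twist z 0.0113
```

```bash
python3 -m crank '{"twist":[[0,0,0.0113],[0,0,0.0113],[0,0,0.0113],[0,0,0.0113],[0,0,0.0113],[0,0,0.0113],[0,0,0.0113]],"travel":[[0.02,0.25,0],[0.04,0.5,0],[0.051,0.75,0],[0.051,0.838,0],[0.051,0.838,0.05],[0.051,0.838,0.1],[0.051,0.838,0.1]],"claw":[-1,-1,-1,-1,-1,-1,-1]}'
python3 - <<'E'
from h import *
go([.640,-.022,.029],-.184)
cal=cam("wrist");p,d=snapshot("wrist");W=cloud("wrist",d,cal)
cv2.imwrite("pics/w3.png",cv2.resize(p[:,:,::-1],(800,600)))
D=np.hypot(W[:,:,0]-.64,W[:,:,1]+.022)
print("tray",fitobj(W,(W[:,:,2]>.126)&(W[:,:,2]<.15)&(D<.1),0,1))
E
```

```text
t: 11.4
eef_pos: [0.6375, -0.0218, 0.1199]
tcp_rot: [0.769, 0.639, -0.001, -0.001]
ft_force: [0.1, -0.6, -1.0]
opening: 0.0488
grasp_force: 42.5
travel [0.0014, 0.0141, 0.4546] yaw now -0.184 world dyaw 0.0 twist z -0.0
tray (array([ 0.6409, -0.0088]), array([0.1338, 0.0765]), 1.3872, 0.1333, 19246)
```

View pics/w3.png

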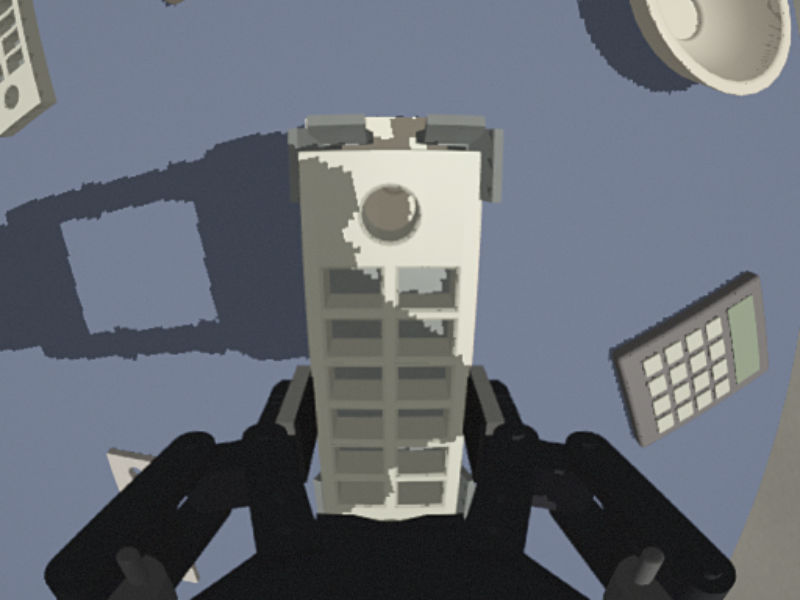

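The tray lines up between the guides, its edges at (300–482,150). Descending.

```bash
python3 -m crank '{"twist":[[0,0,0],[0,0,0],[0,0,0],[0,0,0],[0,0,0],[0,0,0],[0,0,0],[0,0,0]],"travel":[[0.001,0.008,0],[0.001,0.008,0.06],[0.001,0.008,0.14],[0.001,0.008,0.22],[0.001,0.008,0.3],[0.001,0.008,0.36],[0.001,0.008,0.4],[0.001,0.008,0.4]],"claw":[-1,-1,-1,-1,-1,-1,-1,-1]}' 30
python3 - <<'E'
from h import *
go([.640,-.022,.029],-.184)
E
```

```text
t: 12.45
eef_pos: [0.6406, -0.0221, 0.0415]
tcp_rot: [0.769, 0.639, -0.0, -0.0]
ft_force: [-0.5, 0.6, -1.4]
opening: 0.0486
grasp_force: 42.5
travel [-0.0001, -0.0027, 0.0623] yaw now -0.1841 world dyaw 0.0001 twist z -0.0
```

Clean entry (no force). Lower the rest of the way and release.

```bash
python3 -m crank '{"twist":[[0,0,0],[0,0,0],[0,0,0],[0,0,0],[0,0,0],[0,0,0],[0,0,0],[0,0,0]],"travel":[[0,0,0.03],[0,0,0.055],[0,0,0.06],[0,0,0.06],[0,0,0.06],[0,0,0.06],[0,0,0.03],[0,0,-0.1]],"claw":[-1,-1,-1,-1,0.3,0.6,0.9,1]}'
python3 -m crank '{"twist":[[0,0,0],[0,0,0],[0,0,0],[0,0,0]],"travel":[[0,0,-0.3],[0,0,-0.6],[0,0,-0.8],[0,0,-0.8]],"claw":[1,1,1,1]}'
python3 - <<'E'
from h import *
cal=cam("wrist");p,d=snapshot("wrist");W=cloud("wrist",d,cal)
D=np.hypot(W[:,:,0]-.64,W[:,:,1]+.022)
print("tray",fitobj(W,(W[:,:,2]>.037)&(W[:,:,2]<.048)&(D<.09),0,1))
m=(W[:,:,2]>.012)&(W[:,:,2]<.025)&(np.hypot(W[:,:,0]-.408,W[:,:,1]-.219)<.09)
print("tray",fitobj(W,m,0,1))
p,d=snapshot("side");W=cloud("side",d)
m=(W[:,:,2]>.01)&(W[:,:,2]<.025)&(np.hypot(W[:,:,0]-.408,W[:,:,1]-.219)<.12);print("t2",fitobj(W,m,0,1))
m=(W[:,:,2]>.01)&(W[:,:,2]<.025)&(np.hypot(W[:,:,0]-.515,W[:,:,1]-.419)<.12);print("t3",fitobj(W,m,0,1))
go([.4076,.2191,.06],.1484)
E
```

```text
t: 13.45
eef_pos: [0.6398, -0.022, 0.0609]
tcp_rot: [0.769, 0.639, -0.001, -0.001]
ft_force: [-0.5, 0.2, 0.5]
opening: 0.0854
grasp_force: 0.0
t: 13.95
eef_pos: [0.6425, -0.0222, 0.2288]
tcp_rot: [0.769, 0.639, 0.004, 0.004]
ft_force: [0.0, -0.0, 0.3]
opening: 0.0856
grasp_force: 0.0
tray (array([ 0.6402, -0.0256]), array([0.1668, 0.0649]), 1.3856, 0.0421, 4036)
tray (array([0.4087, 0.2106]), array([0.1444, 0.0521]), -1.4169, 0.0168, 1870)
t2 (array([0.4063, 0.2191]), array([0.1688, 0.0524]), -1.416, 0.0183, 460)
t3 (array([0.5151, 0.4193]), array([0.1686, 0.0513]), -1.5202, 0.0183, 318)
travel [0.9719, -1.3693, 0.8125] yaw now -0.1841 world dyaw 0.3325 twist z -0.0529
```

```bash
python3 -m crank '{"twist":[[0,0,-0.05],[0,0,-0.05],[0,0,-0.05],[0,0,-0.05],[0,0,-0.05],[0,0,-0.05],[0,0,-0.05],[0,0,-0.05]],"travel":[[0.2,-0.2,0],[0.4,-0.4,0],[0.6,-0.6,0],[0.8,-0.8,0],[0.97,-1,0.1],[0.97,-1,0.3],[0.97,-1,0.4],[0.97,-1,0.4]],"claw":[1,1,1,1,1,1,1,1]}'
python3 - <<'E'
from h import *
cal=cam("wrist");p,d=snapshot("wrist");W=cloud("wrist",d,cal)
m=(W[:,:,2]>.012)&(W[:,:,2]<.025)&(np.hypot(W[:,:,0]-.408,W[:,:,1]-.219)<.12)
f=fitobj(W,m,0,1);print("tray",f)
go([*f[0],.06],f[2]+np.pi/2)
E
```

```text
t: 15.05
eef_pos: [0.4787, 0.2044, 0.1394]
tcp_rot: [0.66, 0.751, -0.002, -0.001]
ft_force: [-0.4, -1.2, 0.4]
opening: 0.0852
grasp_force: 0.0
tray (array([0.4075, 0.2191]), array([0.1608, 0.0513]), -1.4262, 0.0171, 5892)
travel [0.1187, -0.3477, 0.4081] yaw now 0.129 world dyaw 0.0156 twist z -0.0025
```

```bash
python3 -m crank '{"twist":[[0,0,-0.0025],[0,0,-0.0025],[0,0,-0.0025],[0,0,-0.0025],[0,0,-0.0025],[0,0,-0.0025]],"travel":[[0.1,-0.28,0],[0.119,-0.348,0.15],[0.119,-0.348,0.35],[0.119,-0.348,0.4],[0.119,-0.348,0.4],[0.119,-0.348,0.4]],"claw":[1,1,1,1,1,1]}'
python3 - <<'E'
from h import *
cal=cam("wrist");p,d=snapshot("wrist");W=cloud("wrist",d,cal)
m=(W[:,:,2]>.012)&(W[:,:,2]<.025)&(np.hypot(W[:,:,0]-.408,W[:,:,1]-.219)<.12)
f=fitobj(W,m,0,1);print("tray",f)
go([*f[0],.004],f[2]+np.pi/2)
E
```

```text
t: 15.85
eef_pos: [0.4091, 0.2201, 0.0645]
tcp_rot: [0.654, 0.757, 0.001, 0.001]
ft_force: [0.5, 0.1, 0.4]
opening: 0.0856
grasp_force: 0.0
tray (array([0.4074, 0.2188]), array([0.1609, 0.0508]), -1.4253, 0.0171, 10383)
travel [-0.0057, -0.0096, 0.3018] yaw now 0.1453 world dyaw 0.0002 twist z -0.0
```

```bash
python3 -m crank '{"twist":[[0,0,0],[0,0,0],[0,0,0],[0,0,0],[0,0,0],[0,0,0],[0,0,0],[0,0,0],[0,0,0],[0,0,0]],"travel":[[-0.006,-0.009,0.12],[-0.006,-0.009,0.25],[-0.006,-0.009,0.298],[-0.006,-0.009,0.298],[-0.006,-0.009,0.298],[-0.006,-0.009,0.298],[-0.006,-0.009,0.298],[-0.006,-0.009,0.298],[-0.006,-0.009,0.298],[-0.006,-0.009,0.298]],"claw":[1,1,1,1,-1,-1,-1,-1,-1,-1]}' 40
python3 -m crank '{"twist":[[0,0,0],[0,0,0],[0,0,0],[0,0,0],[0,0,0],[0,0,0]],"travel":[[0,0,0],[0,0,-0.1],[0,0,-0.3],[0,0,-0.6],[0,0,-0.7],[0,0,-0.7]],"claw":[-1,-1,-1,-1,-1,-1]}'
python3 - <<'E'
from h import *
go([.640,-.022,.143],-.184)
E
```

```text
t: 17.15
eef_pos: [0.4069, 0.2187, 0.0041]
tcp_rot: [0.654, 0.757, 0.001, 0.0]
ft_force: [-0.4, -0.2, 5.3]
opening: 0.049
grasp_force: 43.1
t: 17.9
eef_pos: [0.4067, 0.2187, 0.1437]
tcp_rot: [0.654, 0.757, 0.001, 0.001]
ft_force: [-0.1, -0.1, -2.3]
opening: 0.0491
grasp_force: 42.4
travel [-1.3601, 0.9792, 0.0051] yaw now 0.1459 world dyaw -0.3299 twist z 0.0525
```

```bash
python3 -m crank '{"twist":[[0,0,0.0525],[0,0,0.0525],[0,0,0.0525],[0,0,0.0525],[0,0,0.0525],[0,0,0.0525],[0,0,0.0525]],"travel":[[-0.2,0.12,0],[-0.4,0.25,0],[-0.65,0.4,0],[-0.9,0.6,0],[-1,0.8,0],[-1,0.96,0],[-1,0.96,0]],"claw":[-1,-1,-1,-1,-1,-1,-1]}'
python3 - <<'E'
from h import *
go([.640,-.022,.120],-.184)
E
```

```text
t: 18.77
eef_pos: [0.6249, 0.048, 0.1375]
tcp_rot: [0.769, 0.639, -0.003, -0.002]
ft_force: [-0.6, -0.5, -1.0]
opening: 0.0487
grasp_force: 42.5
travel [-0.3302, 0.1393, 0.0868] yaw now -0.1847 world dyaw 0.0007 twist z -0.0001
```

```bash
python3 -m crank '{"twist":[[0,0,0],[0,0,0],[0,0,0],[0,0,0],[0,0,0]],"travel":[[-0.2,0.08,0],[-0.33,0.13,0],[-0.33,0.13,0.08],[-0.33,0.13,0.1],[-0.33,0.13,0.1]],"claw":[-1,-1,-1,-1,-1]}'
python3 -m crank '{"twist":[[0,0,0]],"travel":[[0,0,0]],"claw":[-1]}'
python3 - <<'E'
from h import *
go([.640,-.022,.047],-.184)
E
```

```text
t: 19.4
eef_pos: [0.6375, -0.02, 0.1212]
tcp_rot: [0.769, 0.64, -0.001, -0.001]
ft_force: [-0.1, 0.4, -1.3]
opening: 0.0492
grasp_force: 42.4
t: 19.52
eef_pos: [0.6385, -0.0204, 0.123]
tcp_rot: [0.769, 0.64, 0.0, 0.0]
ft_force: [-0.9, 0.4, -1.1]
opening: 0.0487
grasp_force: 42.4
travel [-0.0067, 0.0087, 0.3799] yaw now -0.1829 world dyaw -0.0011 twist z 0.0002
```

```bash
python3 -m crank '{"twist":[[0,0,0],[0,0,0],[0,0,0],[0,0,0],[0,0,0],[0,0,0],[0,0,0],[0,0,0]],"travel":[[-0.007,0.008,0],[-0.007,0.008,0.06],[-0.007,0.008,0.14],[-0.007,0.008,0.2],[-0.007,0.008,0.26],[-0.007,0.008,0.31],[-0.007,0.008,0.33],[-0.007,0.008,0.33]],"claw":[-1,-1,-1,-1,-1,-1,-1,-1]}' 30
python3 - <<'E'
from h import *
go([.640,-.022,.047],-.184)
E
```

```text
t: 20.52
eef_pos: [0.6398, -0.0229, 0.0565]
tcp_rot: [0.769, 0.639, -0.0, -0.0]
ft_force: [0.2, -0.2, -0.2]
opening: 0.0492
grasp_force: 42.5
travel [0.0047, -0.0, 0.0475] yaw now -0.1841 world dyaw 0.0001 twist z -0.0
```

```bash
python3 -m crank '{"twist":[[0,0,0],[0,0,0],[0,0,0],[0,0,0],[0,0,0],[0,0,0],[0,0,0],[0,0,0]],"travel":[[0.003,0,0.02],[0.003,0,0.045],[0.003,0,0.047],[0.003,0,0.047],[0.003,0,0.047],[0.003,0,0.047],[0.003,0,0.02],[0.003,0,-0.1]],"claw":[-1,-1,-1,-1,0.3,0.6,0.9,1]}'
python3 -m crank '{"twist":[[0,0,0],[0,0,0],[0,0,0],[0,0,0]],"travel":[[0,0,-0.3],[0,0,-0.6],[0,0,-0.7],[0,0,-0.7]],"claw":[1,1,1,1]}'
python3 - <<'E'
from h import *
cal=cam("wrist");p,d=snapshot("wrist");W=cloud("wrist",d,cal)
D=np.hypot(W[:,:,0]-.64,W[:,:,1]+.022)
print("tray",fitobj(W,(W[:,:,2]>.055)&(W[:,:,2]<.067)&(D<.083),0,1))
p,d=snapshot("side");W=cloud("side",d)
m=(W[:,:,2]>.01)&(W[:,:,2]<.025)&(np.hypot(W[:,:,0]-.515,W[:,:,1]-.419)<.12);print("t3",fitobj(W,m,0,1))
go([.516,.4193,.06],.045)
E
```

```text
t: 21.52
eef_pos: [0.6389, -0.0223, 0.0753]
tcp_rot: [0.769, 0.639, -0.001, -0.001]
ft_force: [-0.4, 0.1, 0.2]
opening: 0.0854
grasp_force: 0.0
t: 22.02
eef_pos: [0.6409, -0.0224, 0.22]
tcp_rot: [0.769, 0.639, 0.002, 0.002]
ft_force: [0.9, -0.4, -0.6]
opening: 0.0859
grasp_force: 0.0
tray (array([ 0.6397, -0.0222]), array([0.1638, 0.0653]), 1.399, 0.0601, 4679)
t3 (array([0.5154, 0.4192]), array([0.1669, 0.0514]), -1.525, 0.0183, 318)
travel [2.0576, -1.0112, 0.7784] yaw now -0.1841 world dyaw 0.2291 twist z -0.0365
```

```bash
python3 -m crank '{"twist":[[0,0,-0.0365],[0,0,-0.0365],[0,0,-0.0365],[0,0,-0.0365],[0,0,-0.0365],[0,0,-0.0365],[0,0,-0.0365]],"travel":[[0.2,-0.1,0],[0.4,-0.2,0],[0.6,-0.3,0],[0.8,-0.4,0],[1,-0.5,0],[1,-0.5,0],[1,-0.5,0]],"claw":[1,1,1,1,1,1,1]}'
python3 - <<'E'
from h import *
go([.516,.4193,.12],.045)
E
```

```text
t: 23.0
eef_pos: [0.5779, 0.1921, 0.2148]
tcp_rot: [0.691, 0.723, -0.001, -0.001]
ft_force: [0.1, -0.1, 0.0]
opening: 0.0854
grasp_force: 0.0
travel [1.1494, -0.2564, 0.4731] yaw now 0.0455 world dyaw -0.0005 twist z 0.0001
```

```bash
python3 -m crank '{"twist":[[0,0,0],[0,0,0],[0,0,0],[0,0,0],[0,0,0],[0,0,0],[0,0,0]],"travel":[[0.25,-0.05,0],[0.5,-0.1,0],[0.75,-0.2,0],[1,-0.25,0],[1,-0.25,0.2],[1,-0.25,0.4],[1,-0.25,0.4]],"claw":[1,1,1,1,1,1,1]}'
python3 - <<'E'
from h import *
cal=cam("wrist");p,d=snapshot("wrist");W=cloud("wrist",d,cal)
m=(W[:,:,2]>.012)&(W[:,:,2]<.025)&(np.hypot(W[:,:,0]-.515,W[:,:,1]-.419)<.12)
f=fitobj(W,m,0,1);print("tray",f)
go([*f[0],.06],f[2]+np.pi/2)
E
```

```text
t: 23.88
eef_pos: [0.5181, 0.3876, 0.1311]
tcp_rot: [0.692, 0.722, -0.005, -0.001]
ft_force: [0.4, 1.0, 0.7]
opening: 0.0854
grasp_force: 0.0
tray (array([0.5167, 0.4217]), array([0.1605, 0.0505]), -1.516, 0.0172, 6668)
travel [0.1679, -0.0038, 0.3726] yaw now 0.0436 world dyaw 0.0112 twist z -0.0018
```

```bash
python3 -m crank '{"twist":[[0,0,-0.0015],[0,0,-0.0015],[0,0,-0.0015],[0,0,-0.0015],[0,0,-0.0015]],"travel":[[0.15,-0.004,0.1],[0.168,-0.004,0.25],[0.168,-0.004,0.34],[0.168,-0.004,0.34],[0.168,-0.004,0.34]],"claw":[1,1,1,1,1]}'
python3 - <<'E'
from h import *
cal=cam("wrist");p,d=snapshot("wrist");W=cloud("wrist",d,cal)
m=(W[:,:,2]>.012)&(W[:,:,2]<.025)&(np.hypot(W[:,:,0]-.515,W[:,:,1]-.419)<.12)
f=fitobj(W,m,0,1);print("tray",f)
go([*f[0],.004],f[2]+np.pi/2)
E
```

```text
t: 24.55
eef_pos: [0.518, 0.4236, 0.0708]
tcp_rot: [0.688, 0.726, 0.001, 0.0]
ft_force: [0.5, -0.1, -0.4]
opening: 0.0852
grasp_force: 0.0
tray (array([0.5167, 0.421 ]), array([0.1615, 0.0507]), -1.5185, 0.0172, 9677)
travel [-0.0141, -0.008, 0.3347] yaw now 0.054 world dyaw -0.0017 twist z 0.0003
```

```bash
python3 -m crank '{"twist":[[0,0,0],[0,0,0],[0,0,0],[0,0,0],[0,0,0],[0,0,0],[0,0,0],[0,0,0],[0,0,0],[0,0,0]],"travel":[[-0.013,-0.008,0.12],[-0.013,-0.008,0.25],[-0.013,-0.008,0.33],[-0.013,-0.008,0.33],[-0.013,-0.008,0.33],[-0.013,-0.008,0.33],[-0.013,-0.008,0.33],[-0.013,-0.008,0.33],[-0.013,-0.008,0.33],[-0.013,-0.008,0.33]],"claw":[1,1,1,1,-1,-1,-1,-1,-1,-1]}' 40
python3 -m crank '{"twist":[[0,0,0],[0,0,0],[0,0,0],[0,0,0],[0,0,0],[0,0,0]],"travel":[[0,0,0],[0,0,-0.1],[0,0,-0.3],[0,0,-0.6],[0,0,-0.8],[0,0,-0.8]],"claw":[-1,-1,-1,-1,-1,-1]}'
python3 - <<'E'
from h import *
go([.640,-.022,.163],-.184)
E
```

```text
t: 25.85
eef_pos: [0.5164, 0.4216, 0.0046]
tcp_rot: [0.688, 0.726, 0.001, 0.0]
ft_force: [-0.7, -0.7, 5.6]
opening: 0.0491
grasp_force: 43.6
t: 26.6
eef_pos: [0.517, 0.4221, 0.1692]
tcp_rot: [0.687, 0.726, 0.005, 0.001]
ft_force: [-0.3, 0.4, -1.7]
opening: 0.0488
grasp_force: 42.9
travel [-2.2507, 0.4925, 0.0235] yaw now 0.0547 world dyaw -0.2387 twist z 0.038
```

```bash
python3 -m crank '{"twist":[[0,0,0.02],[0,0,0.038],[0,0,0.038],[0,0,0.038],[0,0,0.038],[0,0,0.038],[0,0,0.038]],"travel":[[-0.2,0.04,0],[-0.45,0.1,0],[-0.7,0.16,0],[-0.95,0.2,0],[-1,0.22,0],[-1,0.22,0],[-1,0.22,0]],"claw":[-1,-1,-1,-1,-1,-1,-1]}'
python3 - <<'E'
from h import *
go([.640,-.022,.16],-.184)
E
```

```text
t: 27.48
eef_pos: [0.5698, 0.225, 0.1621]
tcp_rot: [0.769, 0.64, -0.0, -0.0]
ft_force: [0.0, -0.0, -1.9]
opening: 0.0491
grasp_force: 42.8
travel [-1.1505, 0.5694, 0.0095] yaw now -0.1827 world dyaw -0.0013 twist z 0.0002
```

```bash
python3 -m crank '{"twist":[[0,0,0],[0,0,0],[0,0,0],[0,0,0],[0,0,0],[0,0,0]],"travel":[[-0.25,0.12,0],[-0.5,0.25,0],[-0.75,0.4,0],[-1,0.55,0],[-1,0.57,0],[-1,0.57,0]],"claw":[-1,-1,-1,-1,-1,-1]}'
python3 -m crank '{"twist":[[0,0,0],[0,0,0],[0,0,0],[0,0,0]],"travel":[[-0.15,0,0.05],[-0.15,0,0.15],[-0.15,0,0.15],[-0.15,0,0.15]],"claw":[-1,-1,-1,-1]}'
python3 - <<'E'
from h import *
go([.640,-.022,.0655],-.184)
E
```

```text
t: 28.22
eef_pos: [0.6459, 0.0076, 0.1622]
tcp_rot: [0.769, 0.64, -0.0, -0.001]
ft_force: [-0.0, 0.2, -0.7]
opening: 0.0488
grasp_force: 42.8
t: 28.72
eef_pos: [0.6404, -0.0217, 0.1328]
tcp_rot: [0.769, 0.64, 0.0, -0.0]
ft_force: [0.3, 0.4, -0.5]
opening: 0.0487
grasp_force: 42.8
travel [-0.0017, -0.0014, 0.3367] yaw now -0.1823 world dyaw -0.0017 twist z 0.0003
```

```bash
python3 -m crank '{"twist":[[0,0,0],[0,0,0],[0,0,0],[0,0,0],[0,0,0],[0,0,0],[0,0,0],[0,0,0]],"travel":[[0.001,-0.001,0],[0.001,-0.001,0.06],[0.001,-0.001,0.14],[0.001,-0.001,0.2],[0.001,-0.001,0.25],[0.001,-0.001,0.28],[0.001,-0.001,0.29],[0.001,-0.001,0.29]],"claw":[-1,-1,-1,-1,-1,-1,-1,-1]}' 30
python3 - <<'E'
from h import *
go([.640,-.022,.0655],-.184)
E
```

```text
t: 29.72
eef_pos: [0.6404, -0.0231, 0.075]
tcp_rot: [0.769, 0.639, 0.0, 0.0]
ft_force: [1.2, -0.3, -1.5]
opening: 0.0489
grasp_force: 42.8
travel [0.0051, -0.0029, 0.0474] yaw now -0.1841 world dyaw 0.0001 twist z -0.0
```

```bash
python3 -m crank '{"twist":[[0,0,0],[0,0,0],[0,0,0],[0,0,0],[0,0,0],[0,0,0],[0,0,0],[0,0,0]],"travel":[[0.004,0,0.02],[0.004,0,0.045],[0.004,0,0.047],[0.004,0,0.047],[0.004,0,0.047],[0.004,0,0.047],[0.004,0,0.02],[0.004,0,-0.1]],"claw":[-1,-1,-1,-1,0.3,0.6,0.9,1]}'
python3 -m crank '{"twist":[[0,0,0],[0,0,0],[0,0,0],[0,0,0]],"travel":[[0,0,-0.3],[0,0,-0.5],[0,0,-0.6],[0,0,-0.6]],"claw":[1,1,1,1]}'
python3 - <<'E'
from h import *
cal=cam("wrist");p,d=snapshot("wrist");W=cloud("wrist",d,cal)
D=np.hypot(W[:,:,0]-.64,W[:,:,1]+.022)
print("tray",fitobj(W,(W[:,:,2]>.071)&(W[:,:,2]<.083)&(D<.08),0,1))
cv2.imwrite("pics/w4.png",cv2.resize(p[:,:,::-1],(800,600)))
p,d=snapshot("side");W=cloud("side",d)
m=(W[:,:,2]>.004)&(W[:,:,2]<.018)&(np.hypot(W[:,:,0]-.39,W[:,:,1]+.203)<.12);f=fitobj(W,m,0,1);print("c",f)
go([*f[0],.1],f[2]-np.pi/2)
E
```

```text
t: 30.72
eef_pos: [0.6392, -0.0222, 0.0931]
tcp_rot: [0.769, 0.639, -0.001, -0.001]
ft_force: [-0.3, -0.1, -0.2]
opening: 0.0856
grasp_force: 0.0
t: 31.22
eef_pos: [0.6412, -0.0224, 0.2176]
tcp_rot: [0.769, 0.639, 0.002, 0.002]
ft_force: [-0.2, 0.3, -0.4]
opening: 0.0859
grasp_force: 0.0
tray (array([ 0.6416, -0.0222]), array([0.1595, 0.0645]), 1.3601, 0.0781, 5304)
c (array([ 0.3959, -0.2014]), array([0.22  , 0.2146]), -0.611, 0.009, 959)
travel [-1.1039, -1.0362, 0.5699] yaw now -0.1841 world dyaw 1.1439 twist z -0.1821
```

View pics/w4.png

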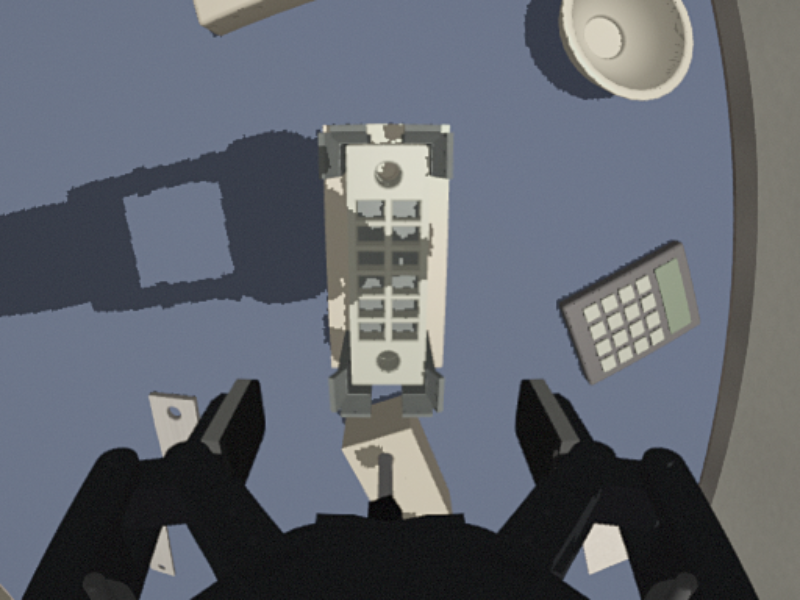

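The three trays are stacked in the nest: holes at (388,172) and (388,360), level top at 0.078. Now the cover.

```bash
python3 -m crank '{"twist":[[0,0,0.008],[0,0,0.008],[0,0,0.008],[0,0,0.008],[0,0,0.008],[0,0,0.008],[0,0,0.008]],"travel":[[-0.2,-0.2,0],[-0.4,-0.4,0],[-0.6,-0.65,0],[-0.8,-0.9,0.1],[-1,-1,0.3],[-1,-1,0.4],[-1,-1,0.4]],"claw":[1,1,1,1,1,1,1]}'
python3 - <<'E'
from h import *
cal=cam("wrist");p,d=snapshot("wrist");W=cloud("wrist",d,cal)
m=(W[:,:,2]>.0045)&(W[:,:,2]<.015)&(np.hypot(W[:,:,0]-.391,W[:,:,1]+.202)<.1)
m=cv2.morphologyEx(m.astype(np.uint8),cv2.MORPH_OPEN,np.ones((5,5)))>0
f=fitobj(W,m,0,1);print("cover",f)
go([*f[0],.06],f[2]-np.pi/2)
E
```

```text
t: 32.2
eef_pos: [0.4051, -0.1818, 0.1311]
tcp_rot: [0.785, 0.619, -0.001, -0.003]
ft_force: [-0.3, 0.6, 0.8]
opening: 0.0855
grasp_force: 0.0
cover (array([ 0.391, -0.203]), array([0.1613, 0.0506]), 1.3436, 0.0072, 7504)
travel [-0.1208, -0.0486, 0.3655] yaw now -0.2348 world dyaw 0.0076 twist z -0.0012
```

```bash
python3 -m crank '{"twist":[[0,0,-0.001],[0,0,-0.001],[0,0,-0.001],[0,0,-0.001],[0,0,-0.001]],"travel":[[-0.12,-0.045,0.1],[-0.12,-0.045,0.25],[-0.12,-0.045,0.34],[-0.12,-0.045,0.34],[-0.12,-0.045,0.34]],"claw":[1,1,1,1,1]}'
python3 - <<'E'
from h import *
cal=cam("wrist");p,d=snapshot("wrist");W=cloud("wrist",d,cal)
m=(W[:,:,2]>.0045)&(W[:,:,2]<.015)&(np.hypot(W[:,:,0]-.391,W[:,:,1]+.202)<.1)
m=cv2.morphologyEx(m.astype(np.uint8),cv2.MORPH_OPEN,np.ones((5,5)))>0
f=fitobj(W,m,0,1);print("cover",f)
go([*f[0],.0],f[2]-np.pi/2)
E
```

```text
t: 32.88
eef_pos: [0.3936, -0.2036, 0.068]
tcp_rot: [0.783, 0.622, 0.0, 0.001]
ft_force: [0.0, -0.1, 0.4]
opening: 0.0853
grasp_force: 0.0
cover (array([ 0.3908, -0.2035]), array([0.1611, 0.0506]), 1.3418, 0.0073, 12703)
travel [-0.0019, -0.015, 0.3409] yaw now -0.2274 world dyaw -0.0016 twist z 0.0003
```

```bash
python3 -m crank '{"twist":[[0,0,0],[0,0,0],[0,0,0],[0,0,0],[0,0,0],[0,0,0],[0,0,0],[0,0,0],[0,0,0],[0,0,0]],"travel":[[0,-0.014,0.12],[0,-0.014,0.25],[0,-0.014,0.338],[0,-0.014,0.338],[0,-0.014,0.338],[0,-0.014,0.338],[0,-0.014,0.338],[0,-0.014,0.338],[0,-0.014,0.338],[0,-0.014,0.338]],"claw":[1,1,1,1,0.4,0.3,-1,-1,-1,-1]}' 40
python3 -m crank '{"twist":[[0,0,0],[0,0,0],[0,0,0],[0,0,0],[0,0,0],[0,0,0]],"travel":[[0,0,0],[0,0,-0.1],[0,0,-0.3],[0,0,-0.6],[0,0,-0.8],[0,0,-0.8]],"claw":[-1,-1,-1,-1,-1,-1]}'
python3 - <<'E'
from h import *
go([.640,-.022,.163],-.184)
E
```

```text
t: 34.17
eef_pos: [0.3909, -0.2034, 0.0005]
tcp_rot: [0.783, 0.622, 0.0, 0.001]
ft_force: [0.3, 0.1, 5.9]
opening: 0.0482
grasp_force: 41.6
t: 34.92
eef_pos: [0.3915, -0.2038, 0.1631]
tcp_rot: [0.783, 0.622, 0.001, 0.003]
ft_force: [0.9, -0.3, -1.9]
opening: 0.0484
grasp_force: 41.9
travel [1.1664, 1.0047, 0.0048] yaw now -0.228 world dyaw 0.044 twist z -0.007
```

```bash
python3 -m crank '{"twist":[[0,0,-0.007],[0,0,-0.007],[0,0,-0.007],[0,0,-0.007],[0,0,-0.007],[0,0,-0.007],[0,0,-0.007],[0,0,-0.007]],"travel":[[0.25,0.05,0],[0.5,0.2,0],[0.75,0.4,0],[1,0.6,0],[1,0.8,0],[1,0.98,0],[1,0.98,0],[1,0.98,0]],"claw":[-1,-1,-1,-1,-1,-1,-1,-1]}'
python3 - <<'E'
from h import *
go([.640,-.022,.12],-.184)
E
```

```text
t: 35.92
eef_pos: [0.6253, -0.0523, 0.1573]
tcp_rot: [0.769, 0.639, -0.001, -0.001]
ft_force: [0.3, -0.9, -1.3]
opening: 0.0483
grasp_force: 42.0
travel [0.1625, 0.0453, 0.1866] yaw now -0.1842 world dyaw 0.0002 twist z -0.0
```

```bash
python3 -m crank '{"twist":[[0,0,0],[0,0,0],[0,0,0],[0,0,0],[0,0,0]],"travel":[[0.1,0.02,0],[0.162,0.035,0.05],[0.162,0.035,0.15],[0.162,0.035,0.18],[0.162,0.035,0.18]],"claw":[-1,-1,-1,-1,-1]}'
python3 -m crank '{"twist":[[0,0,0]],"travel":[[0,0,0]],"claw":[-1]}'
python3 - <<'E'
from h import *
go([.640,-.022,.080],-.184)
E
```

```text
t: 36.55
eef_pos: [0.6382, -0.0221, 0.1215]
tcp_rot: [0.769, 0.639, -0.001, -0.001]
ft_force: [0.2, -0.0, -1.0]
opening: 0.0483
grasp_force: 42.0
t: 36.67
eef_pos: [0.6392, -0.0223, 0.1236]
tcp_rot: [0.769, 0.639, 0.0, 0.0]
ft_force: [0.3, -0.4, -0.9]
opening: 0.0482
grasp_force: 42.0
travel [0.002, 0.0036, 0.2181] yaw now -0.1847 world dyaw 0.0007 twist z -0.0001
```

```bash
python3 -m crank '{"twist":[[0,0,0],[0,0,0],[0,0,0],[0,0,0],[0,0,0],[0,0,0],[0,0,0],[0,0,0]],"travel":[[0.002,0.003,0],[0.002,0.003,0.06],[0.002,0.003,0.12],[0.002,0.003,0.17],[0.002,0.003,0.2],[0.002,0.003,0.216],[0.002,0.003,0.22],[0.002,0.003,0.22]],"claw":[-1,-1,-1,-1,-1,-1,-1,-1]}' 30
python3 - <<'E'
from h import *
go([.640,-.022,.080],-.184)
E
```

```text
t: 37.67
eef_pos: [0.6399, -0.0216, 0.0796]
tcp_rot: [0.769, 0.639, 0.0, 0.0]
ft_force: [-1.0, 0.1, 0.6]
opening: 0.0482
grasp_force: 42.2
travel [-0.0021, 0.0008, -0.002] yaw now -0.184 world dyaw 0.0 twist z -0.0
```

```bash
python3 -m crank '{"twist":[[0,0,0],[0,0,0],[0,0,0],[0,0,0],[0,0,0],[0,0,0],[0,0,0],[0,0,0],[0,0,0],[0,0,0]],"travel":[[0,0,0],[0,0,0],[0,0,0],[0,0,-0.05],[0,0,-0.2],[0,0,-0.4],[0,0,-0.6],[0,0,-0.6],[0,0,-0.6],[0,0,-0.6]],"claw":[0,0.4,1,1,1,1,1,1,1,1]}'
python3 - <<'E'
from h import *
cal=cam("wrist");p,d=snapshot("wrist");W=cloud("wrist",d,cal)
D=np.hypot(W[:,:,0]-.64,W[:,:,1]+.022)
cv2.imwrite("pics/w5.png",cv2.resize(p[:,:,::-1],(800,600)))
u=np.array([np.cos(1.387),np.sin(1.387)]);q=(W[:,:,:2]-[.64,-.022])
l=q@u; s=q@[-u[1],u[0]]
for a in(-.045,-.03,0,.03,.045,.075):
  for b in(-.018,.018):
    m=(abs(l-a)<.006)&(abs(s-b)<.005)&(W[:,:,2]>.05);print(a,b,m.sum(),np.round(np.median(W[m][:,2]),4))
go([.640,-.022,.1],-.184)
E
```

```text
t: 38.92
eef_pos: [0.6391, -0.0215, 0.1972]
tcp_rot: [0.769, 0.639, -0.001, -0.001]
ft_force: [-0.3, 0.1, 0.3]
opening: 0.0852
grasp_force: 0.0
-0.045 -0.018 113 0.0863
-0.045 0.018 117 0.0863
-0.03 -0.018 131 0.0862
-0.03 0.018 125 0.0863
0 -0.018 139 0.0862
0 0.018 145 0.0862
0.03 -0.018 161 0.0865
0.03 0.018 148 0.0862
0.045 -0.018 163 0.0863
0.045 0.018 161 0.0863
0.075 -0.018 167 0.0863
0.075 0.018 167 0.0864
travel [-0.0012, 0.0063, 0.4861] yaw now -0.1841 world dyaw 0.0001 twist z -0.0
```

View pics/w5.png

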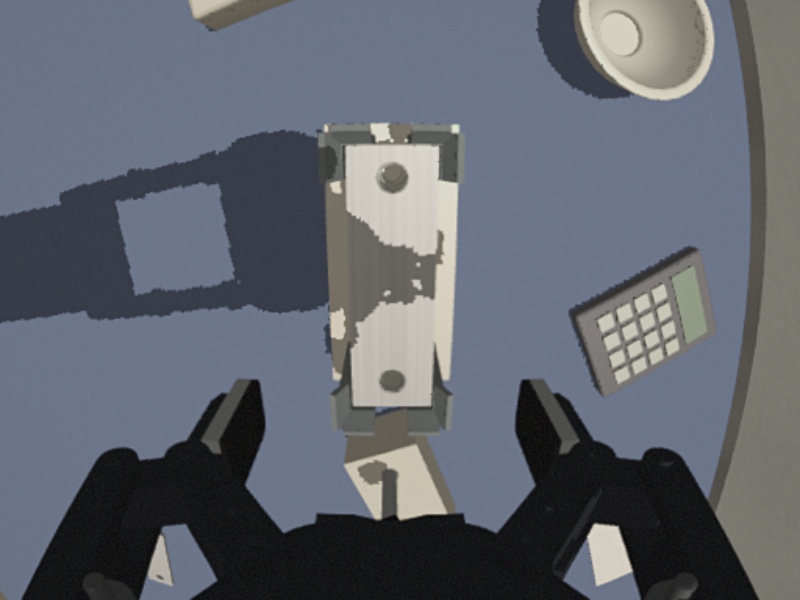

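The cover lies flat and level (0.0863 everywhere), with holes at (392,177) and (392,380). Press with closed fingers.

```bash
python3 -m crank '{"twist":[[0,0,0],[0,0,0],[0,0,0],[0,0,0],[0,0,0],[0,0,0],[0,0,0],[0,0,0]],"travel":[[0,0.004,0],[0,0.004,0.1],[0,0.004,0.3],[0,0.004,0.43],[0,0.004,0.49],[0,0.004,0.49],[0,0.004,0.49],[0,0.004,0.49]],"claw":[-1,-1,-1,-1,-1,-1,-1,-1]}' 30
python3 -m crank '{"twist":[[0,0,0],[0,0,0],[0,0,0],[0,0,0],[0,0,0]],"travel":[[0,0,0.02],[0,0,0.04],[0,0,0.06],[0,0,0.075],[0,0,0.075]],"claw":[-1,-1,-1,-1,-1]}'
```

```text
t: 39.98
eef_pos: [0.6412, -0.0218, 0.1028]
tcp_rot: [0.769, 0.639, 0.001, 0.001]
ft_force: [-0.1, -0.2, 0.5]
opening: 0.0
grasp_force: 0.0
t: 40.6
eef_pos: [0.6405, -0.0217, 0.0871]
tcp_rot: [0.769, 0.639, 0.0, 0.0]
ft_force: [-2.6, 0.3, 4.6]
opening: -0.0003
grasp_force: 2.4
```

```bash
python3 -m crank '{"twist":[[0,0,0],[0,0,0],[0,0,0],[0,0,0],[0,0,0]],"travel":[[0,0,0.01],[0,0,0.02],[0,0,0.03],[0,0,0.03],[0,0,0.03]],"claw":[-1,-1,-1,-1,-1]}'
```

```text
t: 41.22
eef_pos: [0.6407, -0.0217, 0.087]
tcp_rot: [0.769, 0.639, 0.001, 0.001]
ft_force: [-13.3, 1.4, 25.9]
opening: 0.0002
grasp_force: 13.1
```

```bash
python3 -m crank '{"twist":[[0,0,0],[0,0,0],[0,0,0]],"travel":[[0,0,0.007],[0,0,0.007],[0,0,0.007]],"claw":[-1,-1,-1]}'
python3 -m crank '{"twist":[[0,0,0],[0,0,0],[0,0,0],[0,0,0],[0,0,0],[0,0,0],[0,0,0]],"travel":[[0,0,-0.03],[0,0,-0.15],[0,0,-0.4],[-0.1,0,-0.7],[-0.2,0,-0.8],[-0.2,0,-0.8],[-0.2,0,-0.8]],"claw":[-1,-1,-1,-1,1,1,1]}'
python3 - <<'E'
from h import *
cal=cam("wrist");p,d=snapshot("wrist");W=cloud("wrist",d,cal)
cv2.imwrite("pics/w6.png",cv2.resize(p[:,:,::-1],(800,600)))
m=(W[:,:,2]>.045)&(W[:,:,2]<.063)&(np.hypot(W[:,:,0]-.616,W[:,:,1]+.227)<.08);print("holder",fitobj(W,m,0,1))
for c in((.604,-.187),(.623,-.269)):
    m=(W[:,:,2]>.10)&(W[:,:,2]<.155)&(np.hypot(W[:,:,0]-c[0],W[:,:,1]-c[1])<.03);print("pin",fitobj(W,m,0,1),fitobj(W,m,.138,1))
u=np.array([np.cos(1.387),np.sin(1.387)]);q=(W[:,:,:2]-[.64,-.022]);l=q@u
for a in(-.045,0,.045):
    m=(abs(l-a)<.006)&(abs(q@[-u[1],u[0]])<.02)&(W[:,:,2]>.05);print(a,m.sum(),np.median(W[m][:,2]))
print(read_state()["eef_pos"])
E
```

```text
t: 41.6
eef_pos: [0.6408, -0.0218, 0.087]
tcp_rot: [0.769, 0.639, 0.002, 0.002]
ft_force: [-16.4, 1.8, 31.1]
opening: 0.0
grasp_force: 15.6
t: 42.48
eef_pos: [0.6327, -0.0607, 0.2356]
tcp_rot: [0.769, 0.639, -0.001, -0.002]
ft_force: [0.3, 0.8, 0.7]
opening: 0.0543
grasp_force: 0.0
holder (array([ 0.6159, -0.227 ]), array([0.1315, 0.0611]), -1.3969, 0.0542, 2795)
pin (array([ 0.6088, -0.1851]), array([0.0212, 0.0207]), -1.3304, 0.1365, 691) (array([ 0.6085, -0.1852]), array([0.0212, 0.0201]), -1.3427, 0.1429, 319)
pin (array([ 0.6237, -0.2631]), array([0.0104, 0.0033]), -0.1201, 0.1026, 19) None
-0.045 448 0.08620140797356207
0 490 0.08636456825375514
0.045 488 0.08642129622741138
[ 0.6325513  -0.06041606  0.23522473]
```

View pics/w6.png

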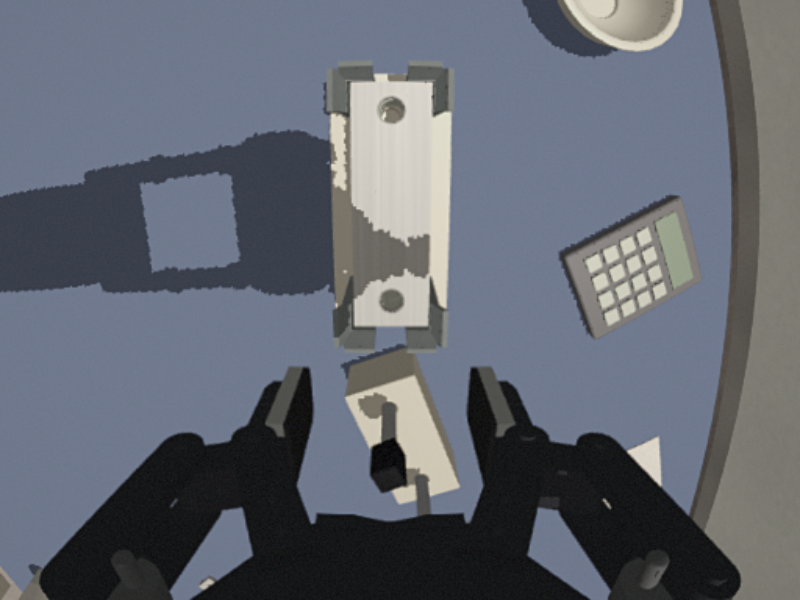

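The wrist view shows the pressed cover, level at 0.086. The pin grip is at (388,467), with the second pin behind the gripper. Now the first pin.

Run:
```python
from h import *
go([.6085,-.1855,.19],.20)
```

```text
travel [-0.6369, -0.0028, 0.226] yaw now -0.1837 world dyaw 0.3837 twist z -0.0611
```

```bash
python3 -m crank '{"twist":[[0,0,-0.03],[0,0,-0.061],[0,0,-0.061],[0,0,-0.061],[0,0,-0.061],[0,0,-0.061],[0,0,-0.061]],"travel":[[-0.2,0,0],[-0.45,0,0],[-0.637,-0.003,0],[-0.637,-0.003,0.1],[-0.637,-0.003,0.22],[-0.637,-0.003,0.22],[-0.637,-0.003,0.22]],"claw":[1,1,1,1,1,1,1]}'
python3 - <<'E'
from h import *
cal=cam("wrist");p,d=snapshot("wrist");W=cloud("wrist",d,cal)
m=(W[:,:,2]>.136)&(W[:,:,2]<.155)&(np.hypot(W[:,:,0]-.6085,W[:,:,1]+.185)<.025);f=fitobj(W,m,0,1);print(f)
m=(W[:,:,2]>.139)&(W[:,:,2]<.155)&(np.hypot(W[:,:,0]-.6085,W[:,:,1]+.185)<.025);f=fitobj(W,m,0,1);print(f)
go([*f[0],.118],(f[2]+np.pi/4)%(np.pi/2)-np.pi/4)
E
```

```text
t: 43.4
eef_pos: [0.6092, -0.1856, 0.1943]
tcp_rot: [0.633, 0.774, -0.0, -0.001]
ft_force: [-0.8, -0.1, 0.2]
opening: 0.0853
grasp_force: 0.0
(array([ 0.6086, -0.1854]), array([0.0206, 0.0201]), -1.3154, 0.143, 799)
(array([ 0.6086, -0.1854]), array([0.0206, 0.0201]), -1.3154, 0.1431, 759)
travel [0.0028, -0.0045, 0.3864] yaw now 0.1999 world dyaw 0.0555 twist z -0.0088
```

```bash
python3 -m crank '{"twist":[[0,0,-0.0088],[0,0,-0.0088],[0,0,-0.0088],[0,0,-0.0088],[0,0,-0.0088],[0,0,-0.0088],[0,0,-0.0088],[0,0,-0.0088],[0,0,-0.0088],[0,0,-0.0088]],"travel":[[0.003,-0.004,0.1],[0.003,-0.004,0.25],[0.003,-0.004,0.35],[0.003,-0.004,0.373],[0.003,-0.004,0.373],[0.003,-0.004,0.373],[0.003,-0.004,0.373],[0.003,-0.004,0.373],[0.003,-0.004,0.373],[0.003,-0.004,0.373]],"claw":[1,1,1,1,-0.3,-0.5,-1,-1,-1,-1]}' 60
python3 -m crank '{"twist":[[0,0,0],[0,0,0],[0,0,0],[0,0,0],[0,0,0],[0,0,0],[0,0,0],[0,0,0]],"travel":[[0,0,0],[0,0,0],[0,0,-0.06],[0,0,-0.15],[0,0,-0.3],[0,0,-0.5],[0,0,-0.65],[0,0,-0.65]],"claw":[-1,-1,-1,-1,-1,-1,-1,-1]}'
python3 - <<'E'
from h import *
cal=cam("wrist");s=read_state();p,d=snapshot("wrist");W=cloud("wrist",d,cal);np.savez("pin.npz",W=W,p=p)
cv2.imwrite("pics/w7.png",cv2.resize(p[:,:,::-1],(800,600)))
T=s["eef_pos"];L=R.from_quat(s["tcp_rot"]).inv().apply((W-T).reshape(-1,3)).reshape(W.shape)
# shank in tool frame: z from 0 to .1
for a in np.arange(-.005,.115,.01):
    m=(abs(L[:,:,2]-a)<.004)&(np.hypot(L[:,:,0],L[:,:,1])<.02); print(round(a,3),m.sum(),np.round(np.median(L[m],0),4) if m.any() else "")
print(T);go([.6513,.0389,.245],-.184)
E
```

```text
t: 44.7
eef_pos: [0.6088, -0.1859, 0.1211]
tcp_rot: [0.612, 0.791, 0.0, 0.001]
ft_force: [-0.6, -0.1, 4.7]
opening: 0.019
grasp_force: 59.9
t: 45.7
eef_pos: [0.6092, -0.186, 0.2545]
tcp_rot: [0.612, 0.791, 0.001, 0.003]
ft_force: [0.1, 0.2, -0.7]
opening: 0.019
grasp_force: 59.3
-0.005 443 [ 0.0102  0.0007 -0.0059]
0.005 228 [0.0101 0.0007 0.0048]
0.015 1 [0.0095 0.0092 0.0112]
0.025 83 [0.0056 0.0007 0.0252]
0.035 91 [0.0052 0.0007 0.0348]
0.045 71 [0.0052 0.0014 0.0451]
0.055 61 [0.0055 0.0007 0.0544]
0.065 57 [0.0055 0.0007 0.0648]
0.075 48 [0.0054 0.0003 0.0746]
0.085 40 [0.0053 0.0011 0.085 ]
0.095 40 [0.0055 0.0007 0.0948]
0.105 27 [0.0054 0.0007 0.1039]
[ 0.60919374 -0.18604203  0.25450202]
travel [1.0342, 0.489, 0.0325] yaw now 0.2545 world dyaw -0.4385 twist z 0.0698
```

View pics/w7.png

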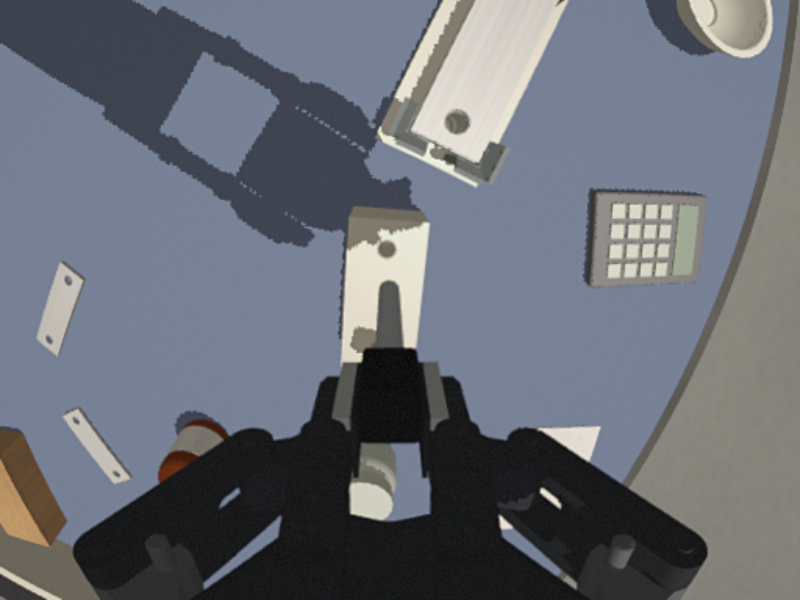

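The pin is held straight, axis within 1 mm of the tool axis and point 110 mm past the TCP. On to hole a.

```bash
python3 -m crank '{"twist":[[0,0,0.02],[0,0,0.04],[0,0,0.07],[0,0,0.07],[0,0,0.07],[0,0,0.07],[0,0,0.07],[0,0,0.07]],"travel":[[0.2,0.1,0],[0.4,0.2,0],[0.6,0.3,0],[0.8,0.4,0],[1,0.485,0],[1,0.485,0],[1,0.485,0],[1,0.485,0]],"claw":[-1,-1,-1,-1,-1,-1,-1,-1]}'
python3 - <<'E'
from h import *
Z=R.from_quat(read_state()["tcp_rot"]).as_matrix()
h=np.array([.6513,.0387,.225])-Z[:,0]*-.0005-Z[:,1]*.0007
go(h,-.184)
E
```

```text
t: 46.75
eef_pos: [0.6516, 0.031, 0.2493]
tcp_rot: [0.77, 0.638, -0.001, -0.0]
ft_force: [0.6, 0.2, -0.5]
opening: 0.0188
grasp_force: 59.2
travel [0.0401, -0.012, 0.1213] yaw now -0.1869 world dyaw 0.0029 twist z -0.0005
```

```bash
python3 -m crank '{"twist":[[0,0,0],[0,0,0],[0,0,0],[0,0,0],[0,0,0]],"travel":[[0.04,-0.012,0],[0.04,-0.012,0.08],[0.04,-0.012,0.1],[0.04,-0.012,0.1],[0.04,-0.012,0.1]],"claw":[-1,-1,-1,-1,-1]}'
python3 - <<'E'
from h import *
p,d=snapshot("wrist");cv2.imwrite("pics/w8.png",cv2.resize(p[80:290,140:380,::-1],(720,630))[:600])
Z=R.from_quat(read_state()["tcp_rot"]).as_matrix()
h=np.array([.6513,.0387,.190])-Z[:,0]*-.0005-Z[:,1]*.0007
go(h,-.184);print(read_state()["eef_pos"])
E
```

```text
t: 47.38
eef_pos: [0.651, 0.0404, 0.2303]
tcp_rot: [0.77, 0.639, 0.0, 0.0]
ft_force: [-0.6, -0.2, 0.6]
opening: 0.0185
grasp_force: 59.2
travel [-0.006, -0.0011, 0.2027] yaw now -0.1854 world dyaw 0.0014 twist z -0.0002
[0.65111931 0.04045843 0.23053566]
```

View pics/w8.png

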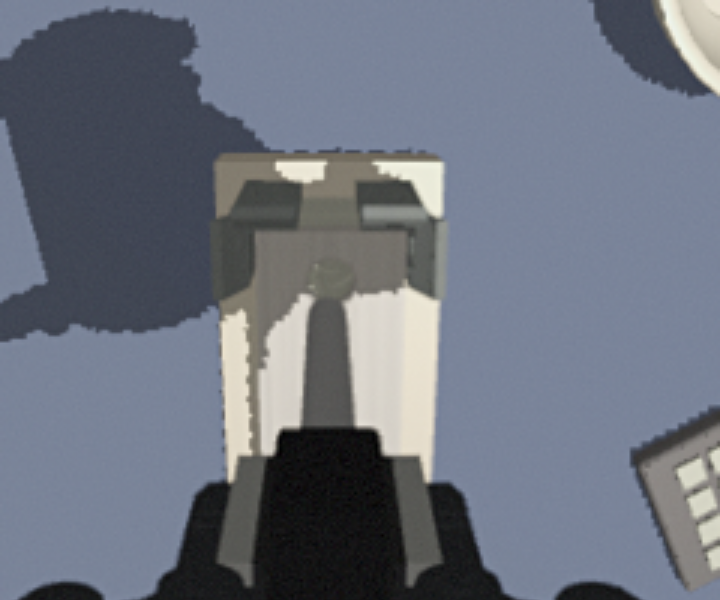

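The pin point is at (327,300) and the hole at (331,277) in the crop. It is about 1 mm right of the pin, so I shift slightly and go down.

```bash
python3 -m crank '{"twist":[[0,0,0],[0,0,0],[0,0,0],[0,0,0],[0,0,0],[0,0,0],[0,0,0]],"travel":[[-0.006,0.003,0],[-0.006,0.003,0.05],[-0.006,0.003,0.1],[-0.006,0.003,0.15],[-0.006,0.003,0.2],[-0.006,0.003,0.22],[-0.006,0.003,0.22]],"claw":[-1,-1,-1,-1,-1,-1,-1]}'
python3 -m crank '{"twist":[[0,0,0],[0,0,0],[0,0,0],[0,0,0],[0,0,0],[0,0,0],[0,0,0]],"travel":[[0,0,0.03],[0,0,0.07],[0,0,0.11],[0,0,0.15],[0,0,0.18],[0,0,0.2],[0,0,0.2]],"claw":[-1,-1,-1,-1,-1,-1,-1]}'
```

```text
t: 48.3
eef_pos: [0.6512, 0.0392, 0.1856]
tcp_rot: [0.77, 0.639, -0.0, -0.0]
ft_force: [0.5, -0.0, -1.5]
opening: 0.0187
grasp_force: 59.2
t: 49.18
eef_pos: [0.6512, 0.0393, 0.1457]
tcp_rot: [0.77, 0.639, -0.0, -0.0]
ft_force: [0.6, -0.4, -0.8]
opening: 0.0191
grasp_force: 59.2
```

```bash
python3 -m crank '{"twist":[[0,0,0],[0,0,0],[0,0,0],[0,0,0],[0,0,0],[0,0,0],[0,0,0],[0,0,0]],"travel":[[0,0,0.02],[0,0,0.05],[0,0,0.08],[0,0,0.11],[0,0,0.135],[0,0,0.155],[0,0,0.165],[0,0,0.165]],"claw":[-1,-1,-1,-1,-1,-1,-1,-1]}'
```

```text
t: 50.18
eef_pos: [0.6516, 0.0393, 0.116]
tcp_rot: [0.769, 0.639, 0.001, 0.001]
ft_force: [-3.3, -0.1, 8.7]
opening: 0.0186
grasp_force: 60.8
```

```bash
python3 -m crank '{"twist":[[0,0,0],[0,0,0],[0,0,0],[0,0,0]],"travel":[[0,0,0.01],[0,0,0.02],[0,0,0.02],[0,0,0.02]],"claw":[-1,-1,-1,-1]}'
python3 -m crank '{"twist":[[0,0,0],[0,0,0],[0,0,0],[0,0,0],[0,0,0],[0,0,0],[0,0,0],[0,0,0]],"travel":[[0,0,-0.02],[0,0,-0.02],[0,0,-0.02],[0,0,-0.03],[0,0,-0.1],[0,0,-0.3],[0,0,-0.5],[0,0,-0.5]],"claw":[-1,-0.3,0.3,1,1,1,1,1]}'
python3 - <<'E'
from h import *
cal=cam("wrist");p,d=snapshot("wrist");W=cloud("wrist",d,cal)
m=(W[:,:,2]>.12)&(W[:,:,2]<.16)&(np.hypot(W[:,:,0]-.6513,W[:,:,1]-.0387)<.03);print(fitobj(W,m,0,1))
print(read_state()["eef_pos"])
go([.6235,-.268,.2],.171)
E
```

```text
t: 50.68
eef_pos: [0.6521, 0.0395, 0.1158]
tcp_rot: [0.769, 0.639, 0.002, 0.002]
ft_force: [-7.0, 0.4, 21.1]
opening: 0.0186
grasp_force: 62.9
t: 51.68
eef_pos: [0.653, 0.0393, 0.2156]
tcp_rot: [0.769, 0.639, 0.004, 0.003]
ft_force: [0.3, 0.3, -0.0]
opening: 0.0859
grasp_force: 0.0
(array([0.6516, 0.0406]), array([0.0199, 0.0197]), 1.3861, 0.1379, 726)
[0.65233425 0.03925596 0.21251779]
travel [-1.5366, 0.1411, 0.0618] yaw now -0.1854 world dyaw 0.3564 twist z -0.0567
```

```bash
python3 -m crank '{"twist":[[0,0,-0.02],[0,0,-0.04],[0,0,-0.057],[0,0,-0.057],[0,0,-0.057],[0,0,-0.057],[0,0,-0.057]],"travel":[[-0.2,0,0],[-0.45,0,0],[-0.7,0.05,0],[-0.95,0.1,0],[-1,0.12,0],[-1,0.12,0],[-1,0.12,0]],"claw":[1,1,1,1,1,1,1]}'
python3 - <<'E'
from h import *
go([.6235,-.268,.2],.171)
cal=cam("wrist");p,d=snapshot("wrist");W=cloud("wrist",d,cal)
m=(W[:,:,2]>.139)&(W[:,:,2]<.155)&(np.hypot(W[:,:,0]-.6235,W[:,:,1]+.268)<.025);f=fitobj(W,m,0,1);print(f)
E
```

```text
t: 52.6
eef_pos: [0.6382, -0.1602, 0.2087]
tcp_rot: [0.643, 0.766, 0.0, -0.0]
ft_force: [-0.6, 0.1, 0.2]
opening: 0.0856
grasp_force: 0.0
travel [-0.5179, -0.1656, 0.043] yaw now 0.1743 world dyaw -0.0033 twist z 0.0005
(array([ 0.623 , -0.2682]), array([0.0207, 0.02  ]), -1.5014, 0.1429, 376)
```

```bash
python3 -m crank '{"twist":[[0,0,0.016],[0,0,0.016],[0,0,0.016],[0,0,0.016],[0,0,0.016],[0,0,0.016]],"travel":[[-0.25,-0.08,0],[-0.5,-0.165,0],[-0.519,-0.168,0.04],[-0.519,-0.168,0.08],[-0.519,-0.168,0.08],[-0.519,-0.168,0.08]],"claw":[1,1,1,1,1,1]}'
python3 - <<'E'
from h import *
cal=cam("wrist");p,d=snapshot("wrist");W=cloud("wrist",d,cal)
m=(W[:,:,2]>.139)&(W[:,:,2]<.155)&(np.hypot(W[:,:,0]-.6235,W[:,:,1]+.268)<.025);f=fitobj(W,m,0,1);print(f)
go([*f[0],.120],(f[2]+np.pi/4)%(np.pi/2)-np.pi/4)
E
```

```text
t: 53.4
eef_pos: [0.6233, -0.2683, 0.1933]
tcp_rot: [0.68, 0.733, 0.0, 0.0]
ft_force: [0.2, 0.8, 0.5]
opening: 0.0853
grasp_force: 0.0
(array([ 0.623 , -0.2683]), array([0.0202, 0.0199]), -1.5425, 0.1431, 758)
travel [0.0016, -0.0016, 0.3679] yaw now 0.0739 world dyaw -0.0456 twist z 0.0073
```

```bash
python3 -m crank '{"twist":[[0,0,0.007],[0,0,0.007],[0,0,0.007],[0,0,0.007],[0,0,0.007],[0,0,0.007],[0,0,0.007],[0,0,0.007],[0,0,0.007],[0,0,0.007]],"travel":[[0,-0.001,0.1],[0,-0.001,0.25],[0,-0.001,0.34],[0,-0.001,0.362],[0,-0.001,0.362],[0,-0.001,0.362],[0,-0.001,0.362],[0,-0.001,0.362],[0,-0.001,0.362],[0,-0.001,0.362]],"claw":[1,1,1,1,-0.3,-0.5,-1,-1,-1,-1]}' 60
python3 -m crank '{"twist":[[0,0,0],[0,0,0],[0,0,0],[0,0,0],[0,0,0],[0,0,0],[0,0,0],[0,0,0]],"travel":[[0,0,0],[0,0,0],[0,0,-0.06],[0,0,-0.15],[0,0,-0.3],[0,0,-0.5],[0,0,-0.65],[0,0,-0.65]],"claw":[-1,-1,-1,-1,-1,-1,-1,-1]}'
python3 - <<'E'
from h import *
cal=cam("wrist");s=read_state();p,d=snapshot("wrist");W=cloud("wrist",d,cal)
T=s["eef_pos"];L=R.from_quat(s["tcp_rot"]).inv().apply((W-T).reshape(-1,3)).reshape(W.shape)
for a in (.005,.035,.065,.095):
    m=(abs(L[:,:,2]-a)<.004)&(np.hypot(L[:,:,0],L[:,:,1])<.02); print(round(a,3),m.sum(),np.round(np.median(L[m],0),4) if m.any() else "")
go([.6286,-.0825,.25],-.184)
E
```

```text
t: 54.7
eef_pos: [0.623, -0.27, 0.1217]
tcp_rot: [0.697, 0.717, 0.0, 0.001]
ft_force: [1.1, 0.3, 4.6]
opening: 0.0192
grasp_force: 60.1
t: 55.7
eef_pos: [0.6234, -0.2702, 0.2554]
tcp_rot: [0.697, 0.717, 0.001, 0.003]
ft_force: [0.6, -0.1, -0.6]
opening: 0.019
grasp_force: 59.5
0.005 232 [0.0109 0.0012 0.005 ]
0.035 87 [0.0064 0.0007 0.0351]
0.065 59 [0.0064 0.0007 0.0646]
0.095 39 [0.0063 0.0007 0.0948]
travel [0.9362, 0.0545, 0.0103] yaw now 0.0283 world dyaw -0.2123 twist z 0.0338
```

```bash
python3 -m crank '{"twist":[[0,0,0.017],[0,0,0.034],[0,0,0.034],[0,0,0.034],[0,0,0.034],[0,0,0.034],[0,0,0.034],[0,0,0.034]],"travel":[[0.2,0.01,0],[0.4,0.02,0],[0.6,0.03,0],[0.8,0.04,0],[0.93,0.054,0],[0.93,0.054,0.05],[0.93,0.054,0.12],[0.93,0.054,0.12]],"claw":[-1,-1,-1,-1,-1,-1,-1,-1]}'
python3 - <<'E'
from h import *
p,d=snapshot("wrist");cv2.imwrite("pics/w9.png",cv2.resize(p[80:290,140:380,::-1],(720,630))[:600])
Z=R.from_quat(read_state()["tcp_rot"]).as_matrix()
go(np.array([.6286,-.0825,.190])-Z[:,0]*.0005,-.184);print(read_state()["eef_pos"])
E
```

```text
t: 56.75
eef_pos: [0.6271, -0.0845, 0.2231]
tcp_rot: [0.77, 0.638, -0.002, -0.002]
ft_force: [-1.0, -0.3, -0.3]
opening: 0.0187
grasp_force: 59.5
travel [0.0088, 0.0042, 0.1729] yaw now -0.1868 world dyaw 0.0028 twist z -0.0004
[ 0.6274695  -0.08458034  0.22459253]
```

View pics/w9.png

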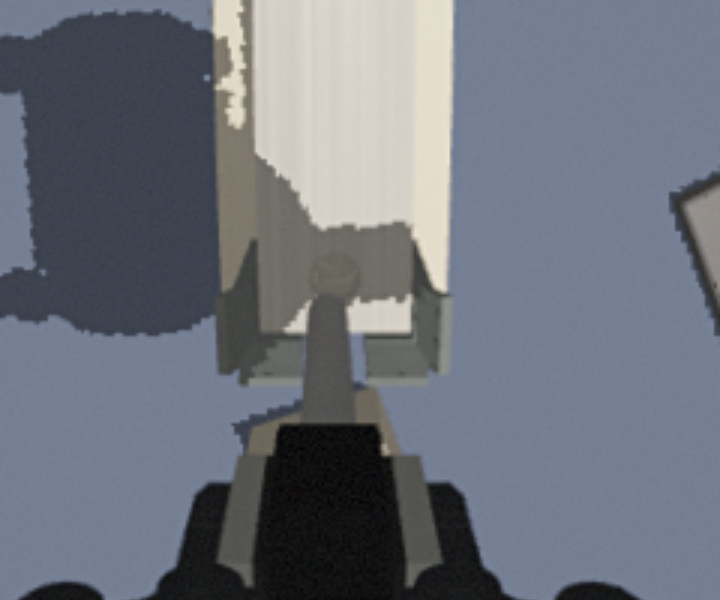

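The hole is at (334,275) and the pin point at (327,295), so the hole is about 2 mm right. Correct, then check.

```bash
python3 -m crank '{"twist":[[0,0,0],[0,0,0],[0,0,0]],"travel":[[0.006,0.003,0],[0.006,0.003,0.02],[0.006,0.003,0.02]],"claw":[-1,-1,-1]}'
python3 - <<'E'
from h import *
go(np.array([.6289,-.0828,.180]),-.184)
E
```

```text
t: 57.18
eef_pos: [0.6289, -0.0826, 0.2224]
tcp_rot: [0.77, 0.639, -0.0, -0.0]
ft_force: [0.3, -0.5, -0.5]
opening: 0.0189
grasp_force: 59.5
travel [-0.001, 0.0, 0.2122] yaw now -0.1855 world dyaw 0.0015 twist z -0.0002
```

```bash
python3 -m crank '{"twist":[[0,0,0],[0,0,0],[0,0,0],[0,0,0],[0,0,0],[0,0,0]],"travel":[[0,0,0.04],[0,0,0.08],[0,0,0.12],[0,0,0.16],[0,0,0.19],[0,0,0.19]],"claw":[-1,-1,-1,-1,-1,-1]}'
python3 -m crank '{"twist":[[0,0,0],[0,0,0],[0,0,0],[0,0,0],[0,0,0],[0,0,0],[0,0,0]],"travel":[[0,0,0.03],[0,0,0.07],[0,0,0.11],[0,0,0.15],[0,0,0.18],[0,0,0.19],[0,0,0.19]],"claw":[-1,-1,-1,-1,-1,-1,-1]}'
```

```text
t: 57.92
eef_pos: [0.6287, -0.0825, 0.1838]
tcp_rot: [0.77, 0.639, -0.0, -0.0]
ft_force: [-0.4, 0.3, -0.9]
opening: 0.019
grasp_force: 59.5
t: 58.8
eef_pos: [0.629, -0.0825, 0.1467]
tcp_rot: [0.77, 0.639, -0.0, 0.0]
ft_force: [0.8, 0.2, -1.5]
opening: 0.019
grasp_force: 59.5
```

```bash
python3 -m crank '{"twist":[[0,0,0],[0,0,0],[0,0,0],[0,0,0],[0,0,0],[0,0,0],[0,0,0],[0,0,0]],"travel":[[0,0,0.02],[0,0,0.05],[0,0,0.08],[0,0,0.11],[0,0,0.135],[0,0,0.155],[0,0,0.17],[0,0,0.17]],"claw":[-1,-1,-1,-1,-1,-1,-1,-1]}'
python3 -m crank '{"twist":[[0,0,0],[0,0,0],[0,0,0],[0,0,0]],"travel":[[0,0,0.01],[0,0,0.02],[0,0,0.02],[0,0,0.02]],"claw":[-1,-1,-1,-1]}'
```

```text
t: 59.8
eef_pos: [0.6294, -0.0828, 0.1166]
tcp_rot: [0.77, 0.639, 0.001, 0.001]
ft_force: [-4.9, -1.1, 12.9]
opening: 0.0188
grasp_force: 61.6
t: 60.3
eef_pos: [0.63, -0.0829, 0.1164]
tcp_rot: [0.77, 0.639, 0.002, 0.003]
ft_force: [-8.1, -0.5, 25.5]
opening: 0.0186
grasp_force: 63.8
```

```bash
python3 -m crank '{"twist":[[0,0,0],[0,0,0],[0,0,0],[0,0,0],[0,0,0],[0,0,0],[0,0,0],[0,0,0]],"travel":[[0,0,-0.03],[0,0,-0.03],[0,0,-0.03],[0,0,-0.04],[0,0,-0.1],[0,0,-0.3],[0,0,-0.6],[0,0,-0.6]],"claw":[-1,-0.3,0.3,1,1,1,1,1]}'
python3 - <<'E'
from h import *
cal=cam("wrist");p,d=snapshot("wrist");W=cloud("wrist",d,cal)
cv2.imwrite("pics/w10.png",cv2.resize(p[:,:,::-1],(800,600)))
for c in((.6513,.0387),(.629,-.0825)):
    m=(W[:,:,2]>.12)&(W[:,:,2]<.16)&(np.hypot(W[:,:,0]-c[0],W[:,:,1]-c[1])<.03);print(fitobj(W,m,0,1))
u=np.array([np.cos(1.387),np.sin(1.387)]);q=(W[:,:,:2]-[.64,-.022]);l=q@u
for a in(-.03,0,.03):
    m=(abs(l-a)<.006)&(abs(q@[-u[1],u[0]])<.02)&(W[:,:,2]>.05);print(a,m.sum(),np.median(W[m][:,2]))
go([.581,.2317,.2],None)
E
```

```text
t: 61.3
eef_pos: [0.631, -0.0828, 0.2373]
tcp_rot: [0.769, 0.639, 0.004, 0.005]
ft_force: [0.4, -0.3, -0.0]
opening: 0.0853
grasp_force: 0.0
(array([0.6522, 0.0394]), array([0.02  , 0.0199]), -0.1893, 0.138, 664)
(array([ 0.6309, -0.0816]), array([0.02  , 0.0195]), -0.1863, 0.1377, 623)
-0.03 481 0.08644872661366072
0 492 0.08634659778740102
0.03 498 0.08634574386981153
travel [1.4994, -0.5326, 0.1638] yaw now -0.1853
```

View pics/w10.png

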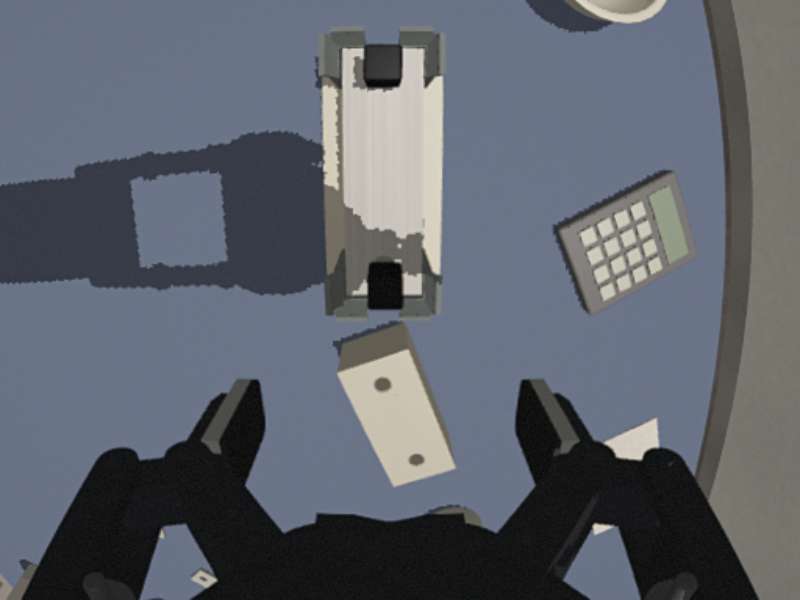

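Both pins are home: grips at (383,65) and (386,285), tops equal at 0.138, cover level. Go to the knob with the claw shut.

```bash
python3 -m crank '{"twist":[[0,0,0],[0,0,0],[0,0,0],[0,0,0],[0,0,0],[0,0,0],[0,0,0]],"travel":[[0.2,-0.07,0],[0.45,-0.15,0],[0.7,-0.25,0],[0.95,-0.35,0],[1,-0.4,0],[1,-0.4,0],[1,-0.4,0]],"claw":[1,1,1,1,-1,-1,-1]}'
python3 -m crank '{"twist":[[0,0,0],[0,0,0],[0,0,0],[0,0,0],[0,0,0],[0,0,0]],"travel":[[0.25,-0.07,0],[0.5,-0.13,0.1],[0.5,-0.13,0.3],[0.5,-0.13,0.5],[0.5,-0.13,0.5],[0.5,-0.13,0.5]],"claw":[-1,-1,-1,-1,-1,-1]}'
python3 - <<'E'
from h import *
go([.581,.2317,.1])
E
```

```text
t: 62.22
eef_pos: [0.5875, 0.1275, 0.2283]
tcp_rot: [0.77, 0.638, -0.0, 0.0]
ft_force: [-0.4, -0.5, 0.1]
opening: 0.0322
grasp_force: 0.0
t: 62.98
eef_pos: [0.5811, 0.231, 0.1305]
tcp_rot: [0.77, 0.638, 0.001, 0.0]
ft_force: [0.4, 0.1, 0.9]
opening: 0.0002
grasp_force: 0.0
travel [0.0031, -0.0015, 0.1525] yaw now -0.187
```

Push down to 0.081 (0.25 down), then firm up against the stop.

```bash
python3 -m crank '{"twist":[[0,0,0],[0,0,0],[0,0,0],[0,0,0],[0,0,0],[0,0,0],[0,0,0],[0,0,0],[0,0,0]],"travel":[[0.002,0,0.08],[0.002,0,0.13],[0.002,0,0.16],[0.002,0,0.19],[0.002,0,0.22],[0.002,0,0.245],[0.002,0,0.255],[0.002,0,0.26],[0.002,0,0.26]],"claw":[-1,-1,-1,-1,-1,-1,-1,-1,-1]}'
```

```text
t: 64.1
eef_pos: [0.5806, 0.2323, 0.0809]
tcp_rot: [0.77, 0.639, 0.001, 0.001]
ft_force: [-7.9, -3.7, 20.1]
opening: -0.0
grasp_force: 9.7
```

```bash
python3 -m crank '{"twist":[[0,0,0],[0,0,0],[0,0,0],[0,0,0],[0,0,0],[0,0,0],[0,0,0]],"travel":[[0,0,-0.03],[0,0,-0.2],[0,0,-0.5],[0,0,-0.7],[0,0,-0.7],[0,0,-0.7],[0,0,-0.7]],"claw":[-1,-1,-1,-1,-1,-1,-1]}'
python3 - <<'E'
from h import *
n="wrist";cal=cam(n);p,d=snapshot(n);W=cloud(n,d,cal)
m=(np.hypot(W[:,:,0]-.5815,W[:,:,1]-.2325)<.01)&(W[:,:,2]>.06);print("knob",m.sum(),np.median(W[m],0))
n="side";p,d=snapshot(n);W=cloud(n,d)
for th in("amber","jar"):
    r=regions_of(n,th)[0];print(th,np.round(r["position"],3),np.nanmedian(W[r["region"]],0))
cv2.imwrite("pics/s2.png",cv2.resize(p[:,:,::-1],(800,600)))
E
```

```text
t: 64.97
eef_pos: [0.5795, 0.2322, 0.2139]
tcp_rot: [0.769, 0.639, -0.002, -0.001]
ft_force: [-0.4, -0.5, 0.4]
opening: 0.0001
grasp_force: 0.0
knob 1400 [0.58175982 0.23556213 0.2512898 ]
amber [0.662 0.807] [ 0.4570025  -0.47005185  0.07863523]
jar [0.772 0.721] [ 0.62803767 -0.43851468  0.05472344]
```

View pics/s2.png

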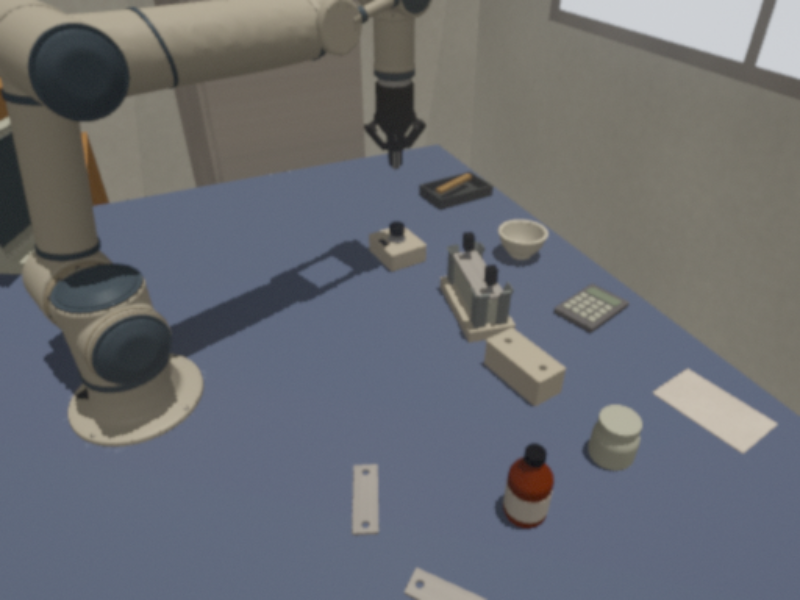

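The side view shows the dock loaded with both pins down at (468,242) and (492,275). The knob at (397,228) is at its starting height, and the bottle and jar have not moved.

```bash
python3 -c "
from plant import *
print(sign_off())"
```

```text
the job is handed in; nothing more can be done
None
```

The job is handed in at about 65 s: all three trays and the cover are pressed level in the dock, both pins are home, the knob was pulled out first and pushed fully in last, and the bottle and jar have not moved.

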